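# Pack the cassette-and-seatpost kit into the bail-arm organizer

## Task

Swing the wire bail that lies across the black organizer tray right back off its inserts, and only then pack the tray: stand the lockring tool with the guide pin upright in the square bin, stand the white lube bottle upright in the round well, and lay the split seat clamp with the bolt ears flat over the post on its pad. Leave the two look-alikes, the plain socket without a pin and the plain closed spacer ring, where they lie, and leave the bail swung back.

Things in the scene. Friction and masses are not known exactly. Their poses are not given: they have to be found in the camera images.
- organizer: Black organizer tray, fixed on the table: 90 mm in own x, 302 mm in own y (with bail), long walls 28 mm high. Origin: centre of its underside; z up. Three grey inserts stand along its y, 90 mm apart (y = -90, 0, 90 mm), in any order. A wire bail is hinged on two cheeks (76 mm high) at its ends; hinge line parallel to own y at x = +45, z = 66 mm.
- bail (a joint): Bail angle q, rad. U of 6 mm wire, arms 60 mm long at organizer y = +-148 mm; crossbar with a black grip sleeve, 12 mm thick, 80 mm long, at y = 0. Sleeve axis: organizer x = 45 - 60 cos q, z = 66 + 60 sin q mm. 0: level across the inserts (starts 0 to 0.25); 1.57: straight up; 2.6: end stop, right back beyond the tray's side. Hinge friction 0.06 Nm (1 N at the sleeve): stays where left.
- square_bin: Grey square open bin, 70 x 70 mm outside, 62 x 62 mm inside, 30 mm high, floor 4 mm thick: a fixed insert of the organizer. Origin: centre of its underside, 6 mm above the table; axes as the organizer's.
- round_well: Grey round open well, outside diameter 62 mm, inside 54 mm, 30 mm high, floor 4 mm thick: a fixed insert of the organizer. Origin: centre of its underside, 6 mm above the table; axes as the organizer's.
- post_pad: Grey square pad 70 x 70 mm, its flat top 22 mm above its origin, with one upright post of 14 mm diameter and 20 mm height in its middle: a fixed insert of the organizer. Origin: centre of its underside, 6 mm above the table; axes as the organizer's.
- lockring_tool: Steel cassette lockring tool, loose, standing upright with its thin guide pin on top: hex foot 31 mm over corners and 21 mm high, then a round splined barrel of 24 mm diameter from 21 to 41 mm height, then a pin of 8 mm diameter up to 62 mm. About 90 g. Origin: centre of its underside, z up along the pin.
- seat_clamp: Aluminium seat clamp, loose, lying flat: a ring of 40 mm outside and 32 mm inside diameter, 15 mm high, with a split between two short bolt ears that stick out along its own +x to 31 mm from the centre (ears 14 mm wide in y, a dark 22 mm bolt across them). About 40 g. Origin: centre of the ring's underside.
- lube_bottle: White capped lube bottle, loose, standing upright: straight round body of 38 mm diameter up to 72 mm height, then shoulder and tapered cap up to 105 mm. Up to 140 g. Origin: centre of its underside, z up.
- plain_socket: Look-alike of the lockring tool, to be left alone: the same steel hex foot and barrel (31 mm over corners, 24 mm barrel, 41 mm high) but no splines and no pin; a dark hole in its top. Loose, upright. Origin: centre of its underside.
- spacer_ring: Look-alike of the seat clamp, to be left alone: a plain closed aluminium ring of the same size (40 mm outside, 32 mm inside, 15 mm high) without split, ears or bolt. Loose, lying flat. Origin: centre of its underside.
There are look-alikes about, which are no part of the job. What is shaped like the lockring_tool but brown is not meant.

How it is judged:
On the way:
1. the bail is swung back off the inserts (past 1.9 rad) (value of joint bail above 1.9 rad), for 0.2 s.
At the end, for the whole second after the job is handed in: Bail past 1.9 rad; tool within 26 mm of the square bin's centre, bottle 12 mm of the well's, clamp 13 mm of the post's, each upright to 0.2 rad, at its resting height (-3/+5 mm), at rest; socket and spacer within 20 mm of their starts (value of joint bail above 1.9 rad and horizontal distance between lockring_tool and square_bin below 0.026 m and z of lockring_tool in the frame of square_bin between 0.001 and 0.009 m and angle between each of lockring_tool, lube_bottle, seat_clamp's own z axis and vertical below 0.2 rad and linear speed of each of lockring_tool, lube_bottle, seat_clamp below 0.02 m/s and horizontal distance between lube_bottle and round_well below 0.012 m and z of lube_bottle in the frame of round_well between 0.001 and 0.009 m and horizontal distance between seat_clamp and post_pad below 0.013 m and z of seat_clamp in the frame of post_pad between 0.019 and 0.027 m and distance of each of plain_socket, spacer_ring from where it was at the start of the episode below 0.02 m); the robot touches nothing.
It fails at once if a look-alike was moved more than 20 mm (distance of any of plain_socket, spacer_ring from where it was at the start of the episode above 0.02 m).
It fails at once if a part was put into the tray while the bail still lay over it (value of joint bail below 1.5 rad and ((horizontal distance between lockring_tool and square_bin below 0.03 m and height (world z) of lockring_tool below 0.06 m) or (horizontal distance between lockring_tool and round_well below 0.03 m and height (world z) of lockring_tool below 0.06 m) or (horizontal distance between lockring_tool and post_pad below 0.03 m and height (world z) of lockring_tool below 0.06 m) or (horizontal distance between lube_bottle and square_bin below 0.03 m and height (world z) of lube_bottle below 0.06 m) or (horizontal distance between lube_bottle and round_well below 0.03 m and height (world z) of lube_bottle below 0.06 m) or (horizontal distance between lube_bottle and post_pad below 0.03 m and height (world z) of lube_bottle below 0.06 m) or (horizontal distance between seat_clamp and square_bin below 0.03 m and height (world z) of seat_clamp below 0.06 m) or (horizontal distance between seat_clamp and round_well below 0.03 m and height (world z) of seat_clamp below 0.06 m) or (horizontal distance between seat_clamp and post_pad below 0.03 m and height (world z) of seat_clamp below 0.06 m))).
It also fails if it takes over 99 s, if anything falls off the work surface, if the arm or the gripper's body presses on something with over 40 N, if the wrist force passes 120 N, or if a joint passes its speed limit or range.

## Robot

A 7-joint arm with a two-finger parallel gripper is mounted at the origin on the work surface. World frame = base frame: x ahead of the robot, y to its left, z up, the work surface at z = 0. Lengths are in m, angles in rad, forces in N, time in s.
With the tool pointing down it reaches from about 0.4 to 0.925 m from the base axis. Payload 5.6 kg.
Tool frame: the origin (TCP) lies between the finger pads; the fingertips stand ctrl.tips_ahead ahead of it and the grasp point (between the pads) lies 6 mm ahead of it (ctrl.tips_ahead is the distance from the TCP to the fingertips, in m); y points along the fingers, z is the direction in which the jaws open and shut, and the axes are right-handed (so a half turn about y gives the same grasp; the last joint's range is limited). The gripper opens to 85 mm and grips with 20 to 120 N. Pads are 22 mm wide; open, the fingers measure 114 mm over their backs; the gripper's body (76 mm by 85 mm) begins 54 mm behind the grasp point. The pads swing forward as they close: fully open they stand 13 mm farther back than shut.
Start: joints at [1.125, 0.468, -0.012, 1.603, 0.006, 1.071, -0.056], TCP at [0.255, -0.598, 0.256] pointing down, gripper open.
Joint ranges: [-2.53, 2.53], [-0.31, 2.02], [-1.57, 1.55], [0.28, 2.44], [-1.29, 4.43], [0.15, 1.84], [-2.92, 2.92]. Speed limits (rad/s): [2.57, 2.57, 3.14, 3.14, 3.14, 3.14, 3.14].

## Interface

Orientations are given as a unit quaternion [w, x, y, z].
In Python, from workcell import ctrl, snapshot, camera_model, search_frame, trace gives the robot as it stands. The module is installed in compiled form; this text tells all that it offers.
- The arm moves only by the tool servo_tool, never from a script. Its argument "moves" is a list that holds one entry, the list of rows, each a list of 5 numbers: the closure, from -1 (fully open) to 1 (shut), then the shift along the tool's x, y, z in m, then the turn about the tool's y in degrees. In form: [[[jaw, tx, ty, tz, spin], ...]]. A call has 1 to 12 rows; each row is the pose to reach, as a shift and turn from the pose commanded when the call began, along the tool's axes at that moment; what a row does not reach only later rows make up. A row lasts 1/12 s, in which the tool goes at most 41.7 mm and 7.16 degrees, less where a joint would pass 70% of its speed; a pose out of reach is approached as far as the arm can. A call with a gripper value outside its range is refused whole. The fingers move at their own pace and stop on an object; the grip force is fixed at half the most. Time passes only in rows, so rows that repeat a pose let the fingers close. It gives the time, the measured TCP pose, the force and the opening at its end, in the units of the state.
- ctrl.get_state(): the state, without advancing time (a new reading comes with each control period).
- snapshot(name): name is "side" or "top"; returns the picture (480x640x3 uint8, red, green, blue); there is no depth.
- camera_model(name): a dict with "fovy" (degrees; the focal length in pixels is half the picture's height over the tangent of half this angle, whatever the lens; pixels are square), "cx", "cy" (the principal point, pixels), "rvec" (rotation vector, rad) and "tvec" (3), from world to camera coordinates, as OpenCV has them. Camera axes: x right, y down, z forward; pixel columns grow to the right and rows downward; lengths in m; the calibration is good to about 2 mm. A picture is of the moment at which its call begins. camera_model takes no time and is no camera call.
- ctrl.finish_job(): hands the job in, once; it reports no verdict.
Trained networks look in the newest picture that a camera, given by its name, has taken for a name from the list of things; names that differ only in an ending like _2 or _b are one class to them, and where a whole thing is asked for, a point or a joint stands for the part that bears it (a point fixed in the world has none). Each returns a list of dicts, best first, with "score" (0 to 1); they miss things now and then, are a little off and sometimes report something else, mostly with a low value. They report only what shows in the picture. A call takes as long as a camera call. They do not tell look-alikes from the thing itself.
- search_frame(camera, name): "box" ([centre column, centre row, width, height] in pixels, round what is visible of it).
- trace(camera, name): "region" (480x640 bool, what is visible of it) and "box" ([centre column, centre row, width, height] in pixels, round what is visible of it).
The state is a dict: "time_s": time; "joint_pos": joint angles; "joint_velocities": joint speeds; "joint_torque": joint torques, N m; "ee_pos": TCP position; "tool_rot": TCP orientation; "contact_force": force on the tool from outside, world axes, zero at the start; "torque": the same for the moment, N m; "width": finger opening in m.
Only numpy, scipy, OpenCV 4.12 (cv2) and the standard library are available. Lean on these libraries where they do the work, as an engineer would, in place of code of your own. Each camera call takes 0.05 s, during which the arm holds its last target.

## Working session

There is one attempt and no reset: what is moved stays moved. The work goes in short steps, Python scripts to look and compute and a tool call to move; the robot and the scene stay as the last step left them, time stands still between calls to the robot, and variables do not carry over. Pictures are saved under pics/ and viewed, and the job is handed in when it is done.

Besides the shell and the picture viewer there is one more tool, called after "Call:" as name(argument=value, ...) on one line, values as JSON. servo_tool: Moves the arm, as the interface text tells. Its arguments: {"type":"object","properties":{"moves":{"type":"array","items":{"type":"array","items":{"type":"array","items":{"type":"number"}}}}},"required":["moves"]}

```bash
mkdir -p pics; cat > h.py <<'E'
import numpy as np,cv2
from workcell import ctrl,snapshot,camera_model,search_frame,trace
def cam(n):
    m=camera_model(n);f=240/np.tan(np.radians(m['fovy'])/2)
    K=np.array([[f,0,m['cx']],[0,f,m['cy']],[0,0,1]]);R=cv2.Rodrigues(np.array(m['rvec'],float))[0]
    return K,R,np.array(m['tvec'],float).ravel(),m
def proj(n,P):
    K,R,t,m=cam(n);p=(R@np.atleast_2d(P).T).T+t;p=p@K.T;return p[:,:2]/p[:,2:]
def unproj(n,uv,z):
    K,R,t,m=cam(n);uv=np.atleast_2d(uv).astype(float)
    d=np.c_[uv,np.ones(len(uv))]@np.linalg.inv(K).T@R;c=-R.T@t
    return c+d*((z-c[2])/d[:,2])[:,None]
def save(n,name):
    im=snapshot(n);cv2.imwrite(f'pics/{name}.png',im[:,:,::-1]);return im
E
python3 - <<'E'
from h import *
for n in('top','side'):
    save(n,n+'0');m=cam(n)[3];print(m);K,R,t,_=cam(n);print('c',-R.T@t)
s=ctrl.get_state();print(s);print(getattr(ctrl,'tips_ahead',None))
E
```

```text
{'fovy': 49.10173936265373, 'cx': 324.34348616072054, 'cy': 236.50023386785463, 'rvec': array([ 2.16686411, -2.14001688,  0.1520041 ]), 'tvec': array([-0.00829273,  0.51765277,  1.13771622])}
c [0.35890794 0.00321815 1.19733291]
{'fovy': 47.292683397690915, 'cx': 317.79080730231874, 'cy': 243.08256413992257, 'rvec': array([ 2.32340709, -0.580309  ,  0.22596375]), 'tvec': array([-0.46327924,  0.24152152,  0.818088  ])}
c [ 0.23020871 -0.56097725  0.75798202]
{'time_s': 0.1, 'joint_pos': array([ 1.12499232,  0.46832969, -0.01159774,  1.60357564,  0.00600525,
        1.07141205, -0.05628206]), 'joint_velocities': array([ 4.98710460e-04, -4.17114726e-04, -6.88279988e-05, -4.86053230e-03,
       -4.28786710e-04,  1.22668735e-03,  7.01843257e-04]), 'joint_torque': array([ 1.93678803e-03, -5.33519840e+01,  2.24813697e-02, -2.51966947e+01,
        1.16522241e-02,  4.31976790e-03, -1.18261991e-05]), 'ee_pos': array([ 0.25454455, -0.59755421,  0.25538897]), 'tool_rot': array([ 0.14127194, -0.14159829,  0.69339221, -0.69224231]), 'contact_force': array([0.3549259 , 0.75003799, 0.01101787]), 'torque': array([-0.00334488,  0.03703297, -0.02098541]), 'width': 0.08532304615259496}
0.025
```

View pics/top0.png

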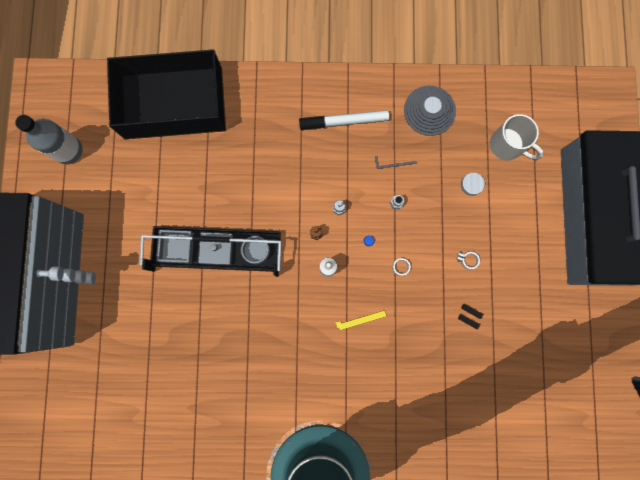

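View pics/side0.png

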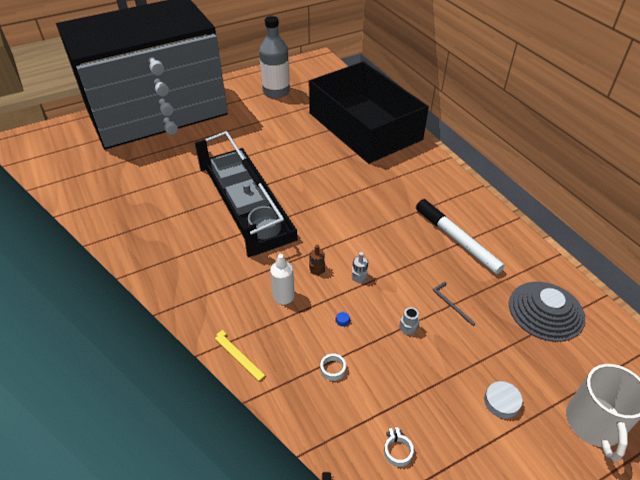

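```bash
python3 - <<'E'
from h import *
a=cv2.imread('pics/top0.png');b=cv2.imread('pics/side0.png')
cv2.imwrite('pics/c1.png',cv2.resize(a[215:285,130:290],None,fx=5,fy=5,interpolation=3))
cv2.imwrite('pics/c2.png',cv2.resize(b[125:255,190:300],None,fx=4.5,fy=4.5,interpolation=3))
cv2.imwrite('pics/c3.png',cv2.resize(a[180:290,300:490],None,fx=4,fy=4,interpolation=3))
cv2.imwrite('pics/c4.png',cv2.resize(b[240:475,260:440],None,fx=2.5,fy=2.5,interpolation=3))
for n in('lockring_tool','seat_clamp','lube_bottle','plain_socket','spacer_ring','organizer','square_bin','round_well','post_pad','bail'):
  for c in('top','side'):
    print(n,c,[(np.round(r['box'],1).tolist(),round(r['score'],2)) for r in search_frame(c,n)[:3]])
E
```

```text
lockring_tool top [([342.0, 209.2, 12.3, 15.3], 0.6), ([318.4, 233.6, 13.9, 15.1], 0.6)]
lockring_tool side [([357.4, 271.1, 16.9, 27.1], 0.9), ([316.5, 260.1, 12.3, 31.9], 0.75)]
seat_clamp top [([469.6, 262.6, 24.8, 17.6], 0.62)]
seat_clamp side [([399.6, 448.6, 37.3, 40.2], 0.7)]
lube_bottle top [([328.6, 265.2, 15.9, 17.0], 0.83)]
lube_bottle side [([282.9, 282.6, 23.6, 44.5], 0.94)]
plain_socket top [([398.7, 203.4, 15.0, 12.8], 0.69)]
plain_socket side [([408.4, 321.7, 18.0, 28.4], 0.96)]
spacer_ring top []
spacer_ring side [([331.6, 368.4, 24.7, 25.6], 0.74)]
organizer top [([210.9, 251.5, 139.8, 50.4], 0.6), ([468.6, 262.1, 27.3, 17.9], 0.21)]
organizer side [([245.2, 196.6, 102.9, 126.9], 0.68)]
square_bin top [([173.1, 244.9, 33.5, 35.5], 0.86)]
square_bin side [([230.1, 172.9, 38.3, 40.5], 0.75)]
round_well top [([255.0, 247.5, 29.2, 31.8], 0.95)]
round_well side [([268.2, 223.5, 27.7, 32.4], 0.9)]
post_pad top [([216.3, 247.9, 35.5, 31.8], 0.88)]
post_pad side [([247.7, 198.3, 47.3, 36.0], 0.8)]
bail top [([210.2, 252.4, 139.1, 28.1], 0.77)]
bail side [([260.6, 191.7, 46.7, 80.0], 0.6), ([263.5, 223.7, 30.2, 28.7], 0.17)]
```

View pics/c1.png

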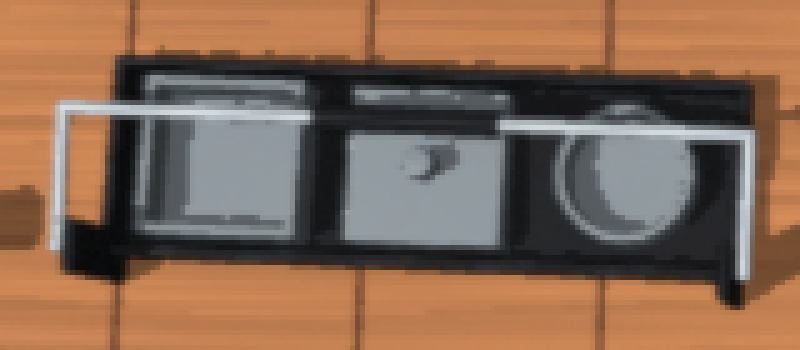

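View pics/c2.png

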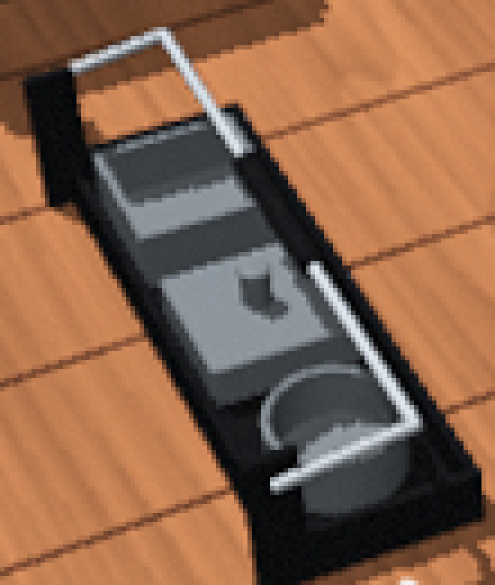

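View pics/c3.png

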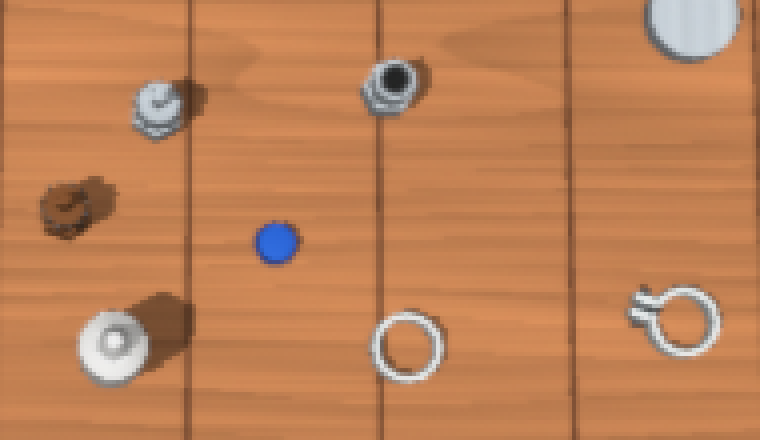

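View pics/c4.png

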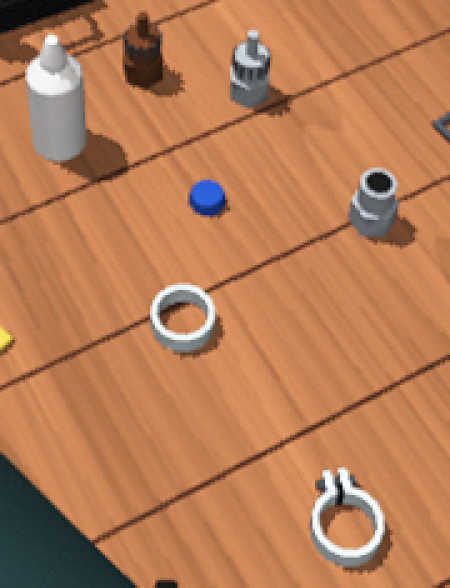

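```bash
cat > fit.py <<'E'
from h import *
from scipy.optimize import least_squares
def pts(p):
    x,y,w,q=p;c,s=np.cos(w),np.sin(w)
    bx,bz=45-60*np.cos(q),66+60*np.sin(q)
    L=np.array([[bx,-148,bz],[bx,148,bz],[45,-148,66],[45,148,66],[bx,-40,bz],[bx,40,bz],[0,0,48]])/1000
    return np.c_[x+c*L[:,0]-s*L[:,1],y+s*L[:,0]+c*L[:,1],L[:,2]]
if __name__=='__main__':
    # own x toward robot: w~pi ; own y -> world -y. left in top = world +y = own -y
    top={0:(142.3,236),1:(280,241.8),2:(140.4,264.6),3:(278.6,270.8),6:(213.4,247.4),4:(192.2,238.7),5:(229.8,240)}
    side={0:(226,132.8),1:(281.8,219.4),2:(206,139.7),3:(250.4,232.8),4:(243.3,158.8),5:(260,184.6),6:(245,184.5)}
    def f(p):
        P=pts(p);return np.concatenate([(proj(n,P[list(d)])-np.array(list(d.values()))).ravel() for n,d in(('top',top),('side',side))])
    r=least_squares(f,[.35,.25,np.pi,.1],loss='soft_l1')
    print(r.x,np.round(f(r.x).reshape(-1,2),1).tolist())
    # objects: fit x,y from points at known heights in both views
    obj={'tool':[('top',(339.7,205),.062),('side',(361,255),.062)]}
    for n,bt,bs,h in(('socket',(398.7,203.4),(408.4,321.7),.02),):
        pass
    for n,c,uv,z in(('bottle','top',(328.6,265.2),.06),('bottle','side',(282.9,282.6),.05),
      ('bottle tip','top',(328.5,265),.105),('bottle tip','side',(281,256),.105),
      ('pin','top',(340.2,205),.062),('pin','side',(361,253.5),.062),
      ('clampring','top',(471.3,260.5),.015),('clampring','side',(399.4,449),.0075),('ears','top',(460.5,257.5),.01),
      ('spacer','top',(402,267),.015),('spacer','side',(333.3,367),.0075),('socket','top',(398.8,199.8),.041),('socket','side',(411.2,313),.041),
      ('brown','top',(316,231.5),.062),('blue','top',(369,241),.01)):
        print(n,c,np.round(unproj(c,uv,z)[0],4))
E
python3 fit.py
```

```text
[0.49044598 0.24275869 3.10817128 0.1577676 ] [[-0.1, -0.6], [-0.4, -0.1], [0.7, -1.4], [-0.2, -1.3], [-0.4, -0.8], [0.1, -1.0], [-0.3, -0.6], [-0.7, -0.2], [-1.1, 0.2], [-6.8, 4.0], [-0.2, 1.0], [0.1, 2.2], [-1.8, -0.3], [0.2, 0.7]]
bottle top [ 0.4516 -0.0117  0.06  ]
bottle side [ 0.4486 -0.0194  0.05  ]
bottle tip top [ 0.4484 -0.0109  0.105 ]
bottle tip side [ 0.4526 -0.0102  0.105 ]
pin top [ 0.5844 -0.0358  0.062 ]
pin side [ 0.591  -0.0336  0.062 ]
clampring top [ 0.47   -0.3348  0.015 ]
clampring side [ 0.4762 -0.3331  0.0075]
ears top [ 0.477  -0.3119  0.01  ]
spacer top [ 0.4533 -0.1779  0.015 ]
spacer side [ 0.458  -0.1767  0.0075]
socket top [ 0.6022 -0.1679  0.041 ]
socket side [ 0.6061 -0.1668  0.041 ]
brown top [0.5248 0.0166 0.062 ]
blue top [ 0.5121 -0.1039  0.01  ]
```

```bash
cat >> h.py <<'E'
from scipy.spatial.transform import Rotation as Ro
def plan(wps,jawdeg=None):
    """wps world TCP targets; jawdeg: world angle of jaw axis (mod 180)"""
    s=ctrl.get_state();q=s['tool_rot'];R=Ro.from_quat([q[1],q[2],q[3],q[0]]).as_matrix();p=s['ee_pos']
    a=np.degrees(np.arctan2(R[1,2],R[0,2]))
    print('t',round(s['time_s'],2),'tcp',np.round(p,4),'yaxis',np.round(R[:,1],3),'jaw ang',round(a,2),'w',round(s['width'],4),'F',np.round(s['contact_force'],1),'q7',round(s['joint_pos'][6],2))
    for w in wps:
        print(np.round(w,4),'->',np.round(R.T@(np.array(w)-p),4))
    if jawdeg is not None:
        d=(jawdeg-a+90)%180-90
        print('spin',round(-d,2) if R[2,1]<0 else round(d,2))
E
python3 -c "
from h import *
plan([[.45,-.3,.25],[.5046,.2428,.25]],-1.9)"
```

```text
t 1.1 tcp [ 0.2547 -0.598   0.2563] yaxis [-0. -0. -1.] jaw ang -66.93 w 0.0854 F [ 0.4 -0.1  0.5] q7 -0.06
[ 0.45 -0.3   0.25] -> [-0.2964  0.0063 -0.1976]
[0.5046 0.2428 0.25  ] -> [-0.5594  0.0062 -0.6756]
spin -65.03
```

Call:
servo_tool(moves=[[[-1, -0.03, 0, -0.02, -7], [-1, -0.06, 0, -0.04, -14], [-1, -0.09, 0, -0.06, -21], [-1, -0.12, 0, -0.08, -28], [-1, -0.15, 0, -0.1, -35], [-1, -0.18, 0, -0.12, -42], [-1, -0.21, 0, -0.14, -49], [-1, -0.24, 0, -0.16, -56], [-1, -0.27, 0, -0.18, -63], [-1, -0.296, 0.006, -0.198, -65], [-1, -0.296, 0.006, -0.198, -65], [-1, -0.296, 0.006, -0.198, -65]]])

```text
time_s: 2.1
ee_pos: [0.4505, -0.2979, 0.2503]
tool_rot: [0.493, -0.492, 0.507, -0.507]
contact_force: [-0.3, -0.8, 0.3]
width: 0.0854
```

```bash
python3 -c "
from h import *
plan([[.5046,.2428,.25],[.5046,.2428,.12]],-1.9)"
```

```text
t 2.1 tcp [ 0.4505 -0.2979  0.2503] yaxis [ 0.  0. -1.] jaw ang -1.69 w 0.0854 F [-0.3 -0.8  0.3] q7 0.37
[0.5046 0.2428 0.25  ] -> [-5.421e-01  5.000e-04  3.810e-02]
[0.5046 0.2428 0.12  ] -> [-0.542   0.1305  0.0381]
spin 0.21
```

Call:
servo_tool(moves=[[[-1, -0.04, 0, 0.003, 0], [-1, -0.08, 0, 0.006, 0], [-1, -0.12, 0, 0.009, 0], [-1, -0.16, 0, 0.011, 0], [-1, -0.2, 0, 0.014, 0], [-1, -0.24, 0, 0.017, 0], [-1, -0.28, 0, 0.02, 0], [-1, -0.32, 0, 0.023, 0], [-1, -0.36, 0, 0.026, 0], [-1, -0.4, 0, 0.029, 0], [-1, -0.44, 0, 0.032, 0], [-1, -0.48, 0, 0.035, 0]]])

```text
time_s: 3.1
ee_pos: [0.5014, 0.1787, 0.2505]
tool_rot: [-0.491, 0.491, -0.509, 0.51]
contact_force: [-0.1, -0.1, -0.1]
width: 0.0853
```

Call:
servo_tool(moves=[[[-1, -0.04, 0.0, 0.002, 0], [-1, -0.062, 0.0, 0.003, 0], [-1, -0.062, 0.03, 0.003, 0], [-1, -0.062, 0.06, 0.003, 0], [-1, -0.062, 0.09, 0.003, 0], [-1, -0.062, 0.11, 0.003, 0], [-1, -0.062, 0.11, 0.003, 0]]])

```text
time_s: 3.68
ee_pos: [0.5042, 0.2373, 0.1359]
tool_rot: [0.488, -0.494, 0.51, -0.508]
contact_force: [-0.7, -0.6, 0.3]
width: 0.0855
```

```bash
python3 -c "
from h import *
plan([[.5046,.2428,.084]],-1.9)
a=save('side','s1');b=save('top','t1')
cv2.imwrite('pics/d1.png',np.hstack([cv2.resize(a[100:260,160:320],(400,400)),cv2.resize(b[180:300,150:270],(400,400))])[:,:,::-1])"
```

```text
t 3.68 tcp [0.5042 0.2373 0.1359] yaxis [-0.007 -0.004 -1.   ] jaw ang -2.09 w 0.0855 F [-0.7 -0.6  0.3] q7 -0.86
[0.5046 0.2428 0.084 ] -> [-0.0057  0.0519  0.0006]
spin -0.19
```

View pics/d1.png

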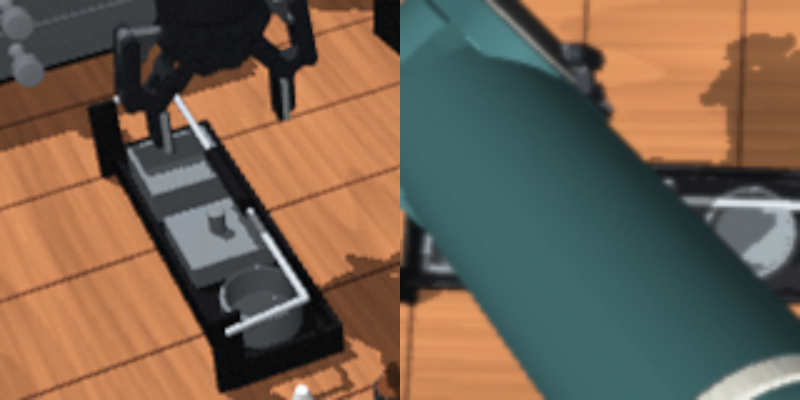

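Call:
servo_tool(moves=[[[-1, -0.006, 0.03, 0, 0], [-1, -0.006, 0.052, 0, 0], [-0.2, -0.006, 0.052, 0, 0], [0.3, -0.006, 0.052, 0, 0], [0.3, -0.006, 0.052, 0, 0], [0.3, -0.006, 0.052, 0, 0], [0.3, -0.006, 0.052, 0, 0]]])

```text
time_s: 4.37
ee_pos: [0.5069, 0.2469, 0.09]
tool_rot: [-0.492, 0.49, -0.508, 0.509]
contact_force: [-0.3, 1.3, 0.3]
width: 0.0302
```

```bash
python3 -c "
from h import *
plan([[.5046,.2428,.084]],-1.9)
a=save('side','s2')
cv2.imwrite('pics/d2.png',cv2.resize(a[110:230,180:300],(600,600),interpolation=3)[:,:,::-1])
print(proj('side',pts:=__import__('fit').pts([0.49044598,0.24275869,3.10817128,0.1577676])))"
```

```text
t 4.37 tcp [0.5069 0.2469 0.09  ] yaxis [ 0.003  0.001 -1.   ] jaw ang -1.95 w 0.0302 F [-0.3  1.3  0.3] q7 -0.91
[0.5046 0.2428 0.084 ] -> [ 0.0041  0.006  -0.0022]
spin -0.05
[[225.34339848 132.61475286]
 [280.68565506 219.62618236]
 [199.18208444 143.69591349]
 [250.20029778 233.78050059]
 [243.39257296 160.99242609]
 [258.24855553 184.34962834]
 [245.21705144 185.22880399]]
```

View pics/d2.png

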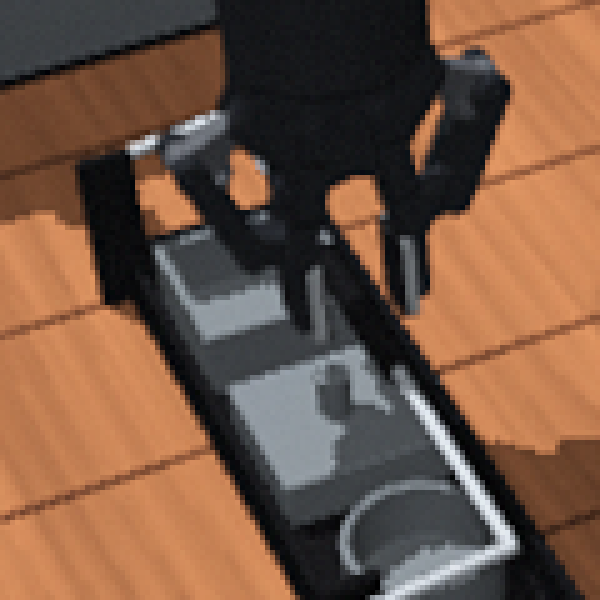

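Call:
servo_tool(moves=[[[0.3, 0.002, 0.005, -0.002, 0], [0.5, 0.002, 0.005, -0.002, 0], [1, 0.002, 0.005, -0.002, 0], [1, 0.002, 0.005, -0.002, 0], [1, 0.002, 0.005, -0.002, 0], [1, 0.002, 0.005, -0.002, 0]]])

```text
time_s: 4.92
ee_pos: [0.5053, 0.244, 0.0835]
tool_rot: [-0.492, 0.491, -0.508, 0.509]
contact_force: [4.5, -2.2, -0.9]
width: 0.0098
```

```bash
python3 -c "
from h import *
c0=np.array([.4904,.2428]);ex=np.array([np.cos(3.108),np.sin(3.108)])
def b(q): 
    return np.r_[c0+ex*(45-60*np.cos(q))/1000,(66+60*np.sin(q))/1000]
s=ctrl.get_state()
W=[s['ee_pos']+b(q)-b(.158) for q in np.linspace(.158,2.35,13)]
plan(W)
"
```

```text
t 4.92 tcp [0.5053 0.244  0.0835] yaxis [ 0.002 -0.    -1.   ] jaw ang -1.97 w 0.0098 F [ 4.5 -2.2 -0.9] q7 -0.92
[0.5053 0.244  0.0835] -> [-0. -0. -0.]
[0.5026 0.2441 0.0941] -> [ 0.     -0.0106 -0.0027]
[0.498  0.2443 0.1041] -> [ 0.     -0.0206 -0.0072]
[0.4917 0.2445 0.113 ] -> [ 0.     -0.0295 -0.0135]
[0.4838 0.2448 0.1206] -> [ 0.     -0.0372 -0.0213]
[0.4748 0.2451 0.1267] -> [ 0.     -0.0433 -0.0304]
[0.4647 0.2454 0.1311] -> [ 0.     -0.0477 -0.0405]
[0.4541 0.2458 0.1335] -> [ 0.     -0.0501 -0.0511]
[0.4431 0.2461 0.134 ] -> [ 0.0001 -0.0506 -0.0621]
[0.4323 0.2465 0.1325] -> [ 0.0001 -0.0491 -0.0729]
[0.4219 0.2468 0.129 ] -> [ 0.0001 -0.0457 -0.0833]
[0.4123 0.2472 0.1237] -> [ 0.0001 -0.0404 -0.0929]
[0.4039 0.2475 0.1168] -> [ 1.000e-04 -3.350e-02 -1.013e-01]
```

Call:
servo_tool(moves=[[[1, 0, -0.005, -0.001, 0], [1, 0, -0.011, -0.003, 0], [1, 0, -0.016, -0.005, 0], [1, 0, -0.021, -0.007, 0], [1, 0, -0.025, -0.01, 0], [1, 0, -0.03, -0.0135, 0], [1, 0, -0.0335, -0.0175, 0], [1, 0, -0.037, -0.021, 0], [1, 0, -0.0405, -0.026, 0], [1, 0, -0.0435, -0.0305, 0], [1, 0, -0.046, -0.0355, 0], [1, 0, -0.048, -0.0405, 0]]])

```text
time_s: 5.92
ee_pos: [0.4713, 0.2451, 0.1351]
tool_rot: [-0.495, 0.486, -0.506, 0.512]
contact_force: [15.7, -7.8, 21.5]
width: 0.0098
```

```bash
python3 -c "
from h import *
plan([])
a=save('side','s3')
cv2.imwrite('pics/d3.png',cv2.resize(a[100:260,160:320],(600,600),interpolation=3)[:,:,::-1])"
```

```text
t 5.92 tcp [0.4713 0.2451 0.1351] yaxis [ 0.015  0.002 -1.   ] jaw ang -2.09 w 0.0098 F [15.7 -7.8 21.5] q7 -0.92
```

View pics/d3.png

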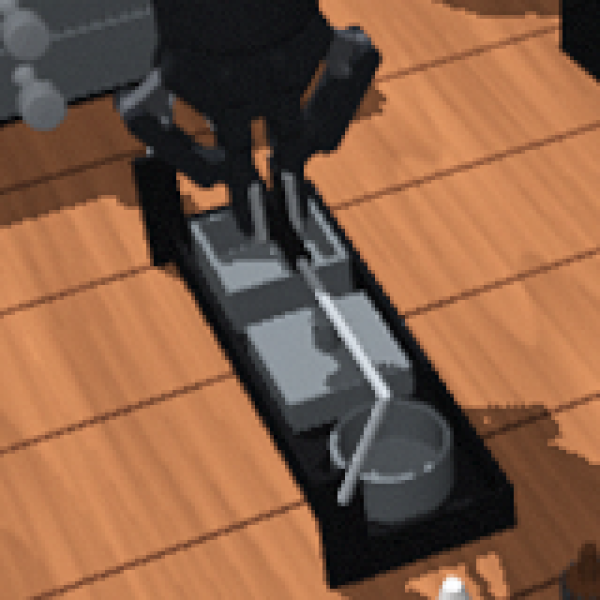

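Call:
servo_tool(moves=[[[0.5, 0, -0.001, -0.001, 0], [0.5, 0, -0.001, -0.001, 0], [0.5, 0, -0.002, -0.011, 0], [0.5, 0, -0.003, -0.021, 0], [0.5, 0, -0.002, -0.031, 0], [0.5, 0, 0.001, -0.041, 0], [0.5, 0, 0.005, -0.051, 0], [0.5, 0, 0.011, -0.06, 0], [0.5, 0, 0.016, -0.067, 0], [0.5, 0, 0.02, -0.073, 0], [0.5, 0, 0.02, -0.073, 0]]])

```text
time_s: 6.88
ee_pos: [0.3911, 0.2482, 0.1102]
tool_rot: [-0.492, 0.491, -0.508, 0.509]
contact_force: [5.7, 0.5, -4.8]
width: 0.0215
```

```bash
python3 -c "
from h import *
plan([])
a=save('side','s4')
cv2.imwrite('pics/d4.png',cv2.resize(a[100:260,160:320],(600,600),interpolation=3)[:,:,::-1])"
```

```text
t 6.88 tcp [0.3911 0.2482 0.1102] yaxis [ 0.002  0.001 -1.   ] jaw ang -1.92 w 0.0215 F [ 5.7  0.5 -4.8] q7 -1.03
```

View pics/d4.png

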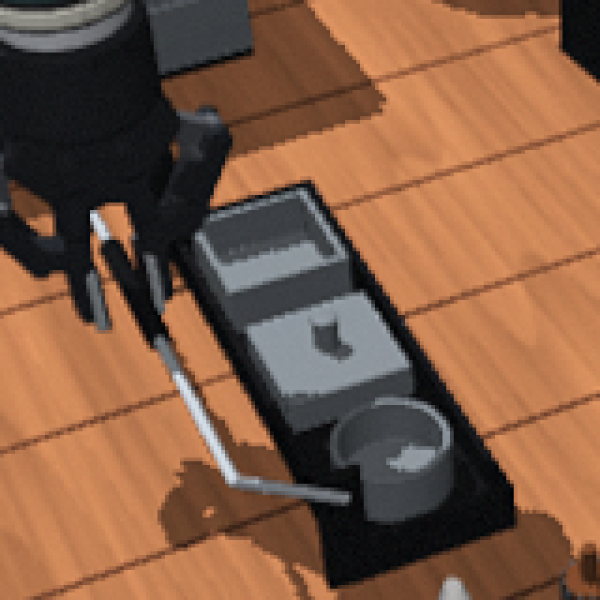

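Call:
servo_tool(moves=[[[0.2, 0, 0, 0, 0], [0.2, 0, 0, 0, 0], [0.2, 0, -0.03, 0, 0], [0.2, 0, -0.07, 0, 0], [0.2, 0, -0.1, 0, 0], [0.0, 0, -0.11, 0, 0], [-0.2, 0.04, -0.11, 0.01, 0], [-0.4, 0.08, -0.11, 0.02, 0], [-0.4, 0.12, -0.11, 0.03, 0], [-0.4, 0.16, -0.11, 0.04, 0], [-0.4, 0.2, -0.11, 0.05, 0], [-0.4, 0.2, -0.11, 0.05, 0]]])

```text
time_s: 7.93
ee_pos: [0.4339, 0.039, 0.2202]
tool_rot: [-0.487, 0.49, -0.511, 0.512]
contact_force: [0.8, 0.7, -0.6]
width: 0.0595
```

```bash
python3 -c "
from h import *
plan([[.4505,-.0107,.2],[.4505,-.0107,.061]],0)
a=save('side','s5');b=save('top','t5')
cv2.imwrite('pics/d5.png',np.hstack([cv2.resize(a[100:340,160:400],(400,400)),cv2.resize(b[180:300,110:230],(400,400))])[:,:,::-1])"
```

```text
t 7.93 tcp [0.4339 0.039  0.2202] yaxis [-0.002 -0.003 -1.   ] jaw ang -2.6 w 0.0595 F [ 0.8  0.7 -0.6] q7 -0.35
[ 0.4505 -0.0107  0.2   ] -> [0.0488 0.0204 0.0189]
[ 0.4505 -0.0107  0.061 ] -> [0.0483 0.1594 0.0192]
spin -2.6
```

View pics/d5.png

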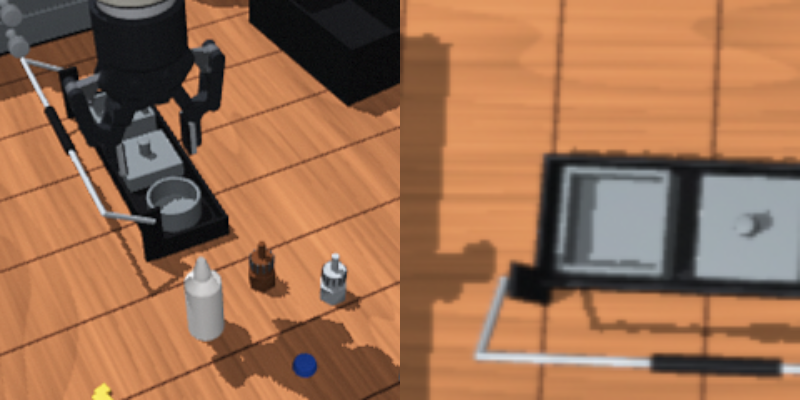

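Call:
servo_tool(moves=[[[-0.45, 0.03, 0, 0.012, 0], [-0.45, 0.048, 0.02, 0.019, 0], [-0.45, 0.048, 0.03, 0.019, 0], [-0.45, 0.048, 0.03, 0.019, 0]]])

```text
time_s: 8.37
ee_pos: [0.4491, -0.0008, 0.1889]
tool_rot: [0.491, -0.493, 0.51, -0.507]
contact_force: [-0.5, 0.2, -0.3]
width: 0.0621
```

```bash
python3 -c "
from h import *
plan([[.4505,-.0107,.061]])
a=save('side','s6')
cv2.imwrite('pics/d6.png',cv2.resize(a[150:330,220:400],(600,600),interpolation=3)[:,:,::-1])"
```

```text
t 8.37 tcp [ 0.4491 -0.0008  0.1889] yaxis [-0.005  0.001 -1.   ] jaw ang -1.9 w 0.0621 F [-0.5  0.2 -0.3] q7 -0.28
[ 0.4505 -0.0107  0.061 ] -> [0.0099 0.1279 0.0025]
```

View pics/d6.png

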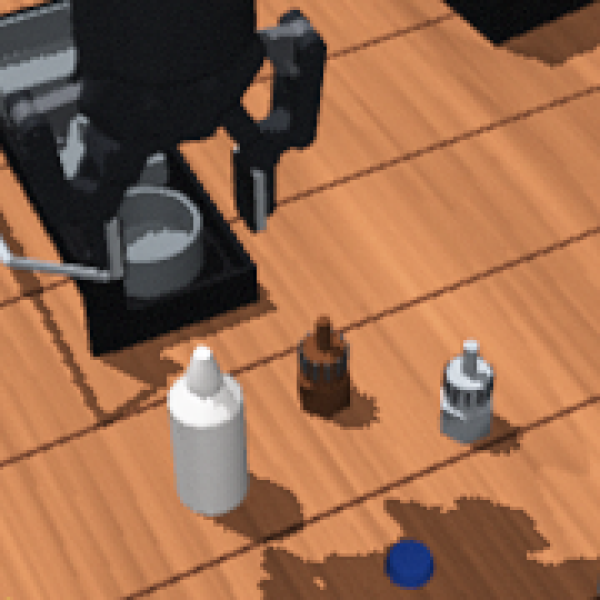

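Call:
servo_tool(moves=[[[-0.45, 0, 0, 0, 0], [-0.45, 0, 0, 0, 0], [-0.45, 0, 0, 0, 0]]])

```text
time_s: 8.67
ee_pos: [0.4512, -0.0006, 0.1919]
tool_rot: [-0.492, 0.492, -0.508, 0.508]
contact_force: [-0.5, 0.7, -0.9]
width: 0.062
```

```bash
python3 -c "
from h import *
plan([[.4505,-.0107,.061]])"
```

```text
t 8.67 tcp [ 0.4512 -0.0006  0.1919] yaxis [ 0.001  0.    -1.   ] jaw ang -1.81 w 0.062 F [-0.5  0.7 -0.9] q7 -0.28
[ 0.4505 -0.0107  0.061 ] -> [ 0.0102  0.1309 -0.0005]
```

Call:
servo_tool(moves=[[[-0.45, 0.01, 0, -0.0005, 0], [-0.45, 0.01, 0.02, -0.0005, 0], [-0.45, 0.01, 0.05, -0.0005, 0], [-0.45, 0.01, 0.08, -0.0005, 0], [-0.45, 0.01, 0.11, -0.0005, 0], [-0.45, 0.01, 0.131, -0.0005, 0], [-0.45, 0.01, 0.131, -0.0005, 0], [0.0, 0.01, 0.131, -0.0005, 0], [1, 0.01, 0.131, -0.0005, 0], [1, 0.01, 0.131, -0.0005, 0], [1, 0.01, 0.131, -0.0005, 0], [1, 0.01, 0.131, -0.0005, 0]]])

```text
time_s: 9.67
ee_pos: [0.4507, -0.0119, 0.0612]
tool_rot: [-0.492, 0.491, -0.508, 0.509]
contact_force: [-1.4, -0.5, 4.4]
width: 0.0364
```

```bash
python3 -c "
from h import *
plan([])
a=save('side','s7')
cv2.imwrite('pics/d7.png',cv2.resize(a[150:330,220:400],(600,600),interpolation=3)[:,:,::-1])"
```

```text
t 9.67 tcp [ 0.4507 -0.0119  0.0612] yaxis [ 0.002 -0.    -1.   ] jaw ang -1.94 w 0.0364 F [-1.4 -0.5  4.4] q7 -0.44
```

View pics/d7.png

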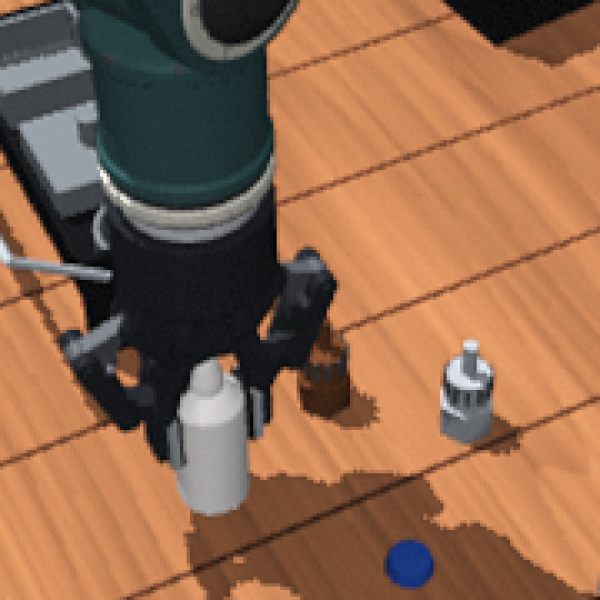

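Call:
servo_tool(moves=[[[1, 0, -0.03, 0, 0], [1, 0, -0.06, 0, 0], [1, 0, -0.1, 0, 0], [1, 0, -0.14, 0, 0], [1, 0, -0.15, 0, 0], [1, 0, -0.15, 0, 0]]])

```text
time_s: 10.22
ee_pos: [0.4521, -0.0119, 0.2134]
tool_rot: [-0.493, 0.49, -0.506, 0.511]
contact_force: [0.2, 0.4, -1.1]
width: 0.0366
```

```bash
python3 -c "
from h import *
plan([[.4874,.1529,.2]],-1.9)
print(unproj('top',(255.4,249.4),.036),unproj('side',(268,216),.036))
a=save('side','s8');b=save('top','t8')
cv2.imwrite('pics/d8.png',np.hstack([cv2.resize(a[120:270,190:340],(400,400),interpolation=3),cv2.resize(b[200:300,190:290],(400,400),interpolation=3)])[:,:,::-1])"
```

```text
t 10.22 tcp [ 0.4521 -0.0119  0.2134] yaxis [ 0.007 -0.002 -1.   ] jaw ang -1.96 w 0.0366 F [ 0.2  0.4 -1.1] q7 -0.24
[0.4874 0.1529 0.2   ] -> [-0.166   0.0134  0.0295]
spin -0.06
[[0.48671186 0.15098097 0.036     ]] [[0.49825013 0.15262734 0.036     ]]
```

View pics/d8.png

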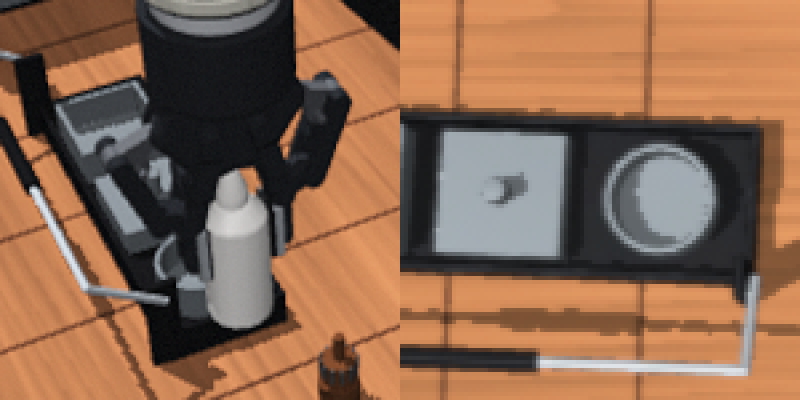

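```bash
python3 -c "
from h import *
import fit
a=cv2.imread('pics/s5.png')[180:260,225:305]
a=cv2.resize(a,(800,800),interpolation=3)
best=[]
for (x,y),col in (((.4874,.1529),(0,255,0)),((.492,.152),(0,0,255))):
    t=np.linspace(0,6.283,60);P=np.c_[x+.031*np.cos(t),y+.031*np.sin(t),0*t+.036]
    p=((proj('side',P)-[225,180]+.5)*10).astype(int)
    cv2.polylines(a,[p.reshape(-1,1,2)],True,col,1)
cv2.imwrite('pics/d9.png',a[:,:][100:700])
b=cv2.imread('pics/t8.png')[225:275,225:290];b=cv2.resize(b,None,fx=10,fy=10,interpolation=3)
for (x,y),col in (((.4874,.1529),(0,255,0)),((.492,.152),(0,0,255))):
    P=np.c_[x+.031*np.cos(t),y+.031*np.sin(t),0*t+.036]
    p=((proj('top',P)-[225,225]+.5)*10).astype(int)
    cv2.polylines(b,[p.reshape(-1,1,2)],True,col,1)
cv2.imwrite('pics/d10.png',b)
"
```

```text
(no output)
```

View pics/d9.png

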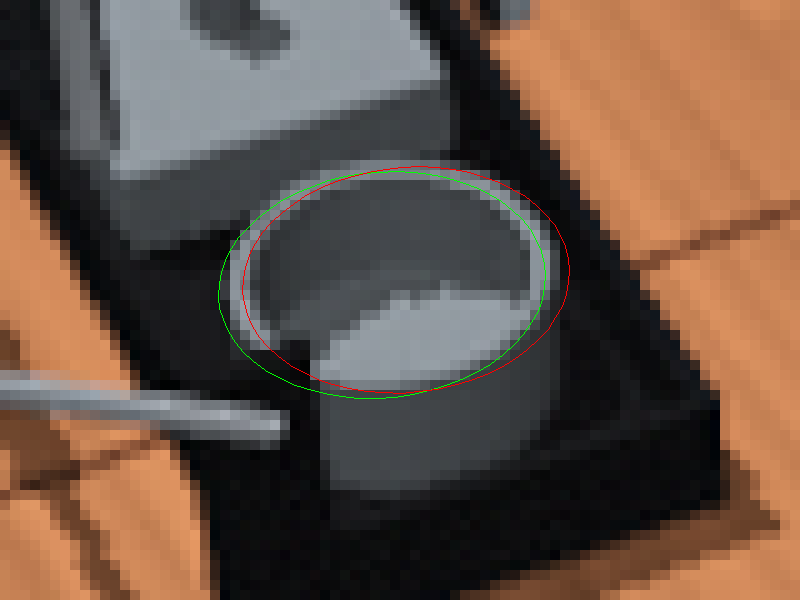

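View pics/d10.png

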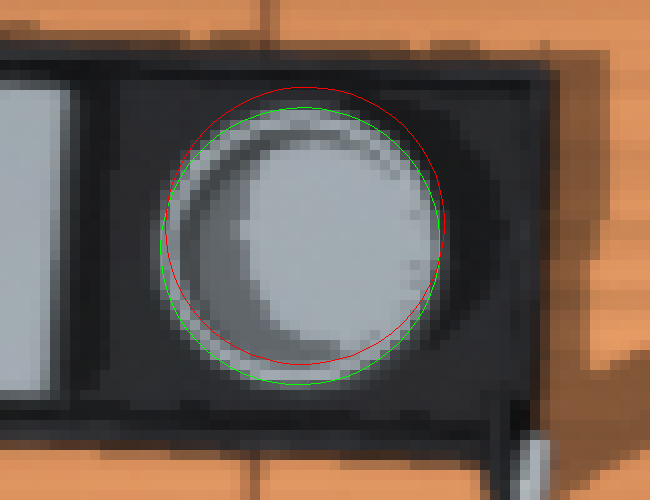

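Call:
servo_tool(moves=[[[1, -0.03, 0.001, 0.006, 0], [1, -0.06, 0.001, 0.012, 0], [1, -0.09, 0.001, 0.018, 0], [1, -0.12, 0.001, 0.024, 0], [1, -0.15, 0.001, 0.028, 0], [1, -0.165, 0.001, 0.03, 0], [1, -0.165, 0.001, 0.03, 0], [1, -0.165, 0.001, 0.03, 0], [1, -0.165, 0.001, 0.03, 0]]])

```text
time_s: 11.07
ee_pos: [0.4847, 0.1508, 0.2074]
tool_rot: [0.49, -0.493, 0.509, -0.508]
contact_force: [0.5, -0.3, -1.9]
width: 0.0363
```

```bash
python3 -c "
from h import *
plan([[.488,.152,.072]],-1.9)"
```

```text
t 11.07 tcp [0.4847 0.1508 0.2074] yaxis [-0.004 -0.002 -1.   ] jaw ang -1.96 w 0.0363 F [ 0.5 -0.3 -1.9] q7 -0.63
[0.488 0.152 0.072] -> [-0.0015  0.1354  0.0038]
spin -0.06
```

Stop at TCP z≈0.10 first (bottle bottom ~0.039) and look.

Call:
servo_tool(moves=[[[1, -0.001, 0.0, 0.003, 0], [1, -0.001, 0.03, 0.003, 0], [1, -0.001, 0.06, 0.003, 0], [1, -0.001, 0.09, 0.003, 0], [1, -0.001, 0.103, 0.003, 0], [1, -0.001, 0.103, 0.003, 0], [1, -0.001, 0.103, 0.003, 0]]])

```text
time_s: 11.65
ee_pos: [0.4886, 0.1521, 0.1058]
tool_rot: [0.491, -0.492, 0.509, -0.508]
contact_force: [-0.5, 0.3, -1.2]
width: 0.0366
```

```bash
python3 -c "
from h import *
plan([[.488,.152,.072]],-1.9)
a=save('side','s9')
cv2.imwrite('pics/d11.png',cv2.resize(a[150:270,210:330],(600,600),interpolation=3)[:,:,::-1])"
```

```text
t 11.65 tcp [0.4886 0.1521 0.1058] yaxis [-0.001 -0.001 -1.   ] jaw ang -2.0 w 0.0366 F [-0.5  0.3 -1.2] q7 -0.74
[0.488 0.152 0.072] -> [ 0.0001  0.0338 -0.0005]
spin -0.1
```

View pics/d11.png

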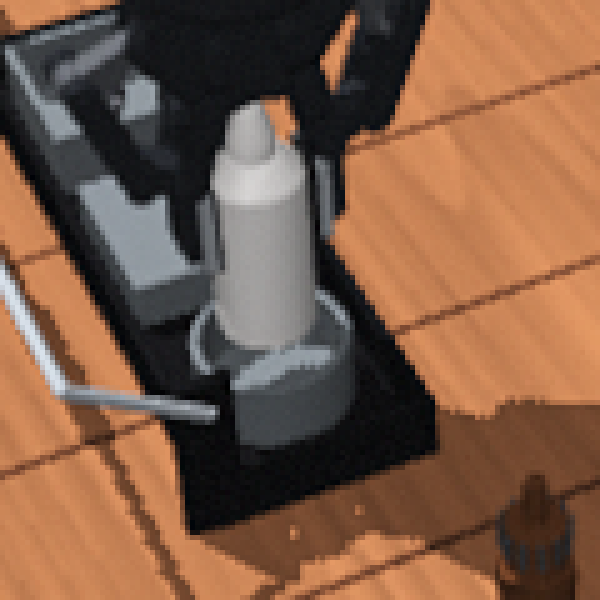

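Call:
servo_tool(moves=[[[1, 0, 0.012, 0, 0], [1, 0, 0.024, 0, 0], [1, 0, 0.0335, 0, 0], [1, 0, 0.0335, 0, 0], [1, 0, 0.0335, 0, 0]]])

```text
time_s: 12.12
ee_pos: [0.4883, 0.1531, 0.072]
tool_rot: [0.491, -0.492, 0.508, -0.508]
contact_force: [0.6, 0.7, -1.3]
width: 0.0361
```

```bash
python3 -c "
from h import *
plan([])"
```

```text
t 12.12 tcp [0.4883 0.1531 0.072 ] yaxis [-0.001 -0.    -1.   ] jaw ang -1.91 w 0.0361 F [ 0.6  0.7 -1.3] q7 -0.78
```

Lower 1.5 mm, open slowly, retreat up, and back off towards the tool's side.

Call:
servo_tool(moves=[[[1, 0, 0.0015, 0, 0], [0.1, 0, 0.0015, 0, 0], [-0.3, 0, 0.0015, 0, 0], [-0.4, 0, 0.0015, 0, 0], [-0.4, 0, -0.03, 0, 0], [-0.4, 0, -0.06, 0, 0], [-0.4, 0, -0.1, 0, 0], [-0.4, 0, -0.13, 0, 0], [-0.4, 0.04, -0.13, 0, 0], [-0.4, 0.08, -0.13, 0.02, 0], [-0.4, 0.12, -0.13, 0.04, 0], [-0.4, 0.15, -0.13, 0.07, 0]]])

```text
time_s: 13.12
ee_pos: [0.5486, 0.0029, 0.2035]
tool_rot: [-0.491, 0.492, -0.508, 0.509]
contact_force: [-0.2, 0.6, -0.1]
width: 0.0596
```

Call:
servo_tool(moves=[[[-0.4, 0, 0, 0, 0], [-0.4, 0, 0, 0, 0], [-0.4, 0, 0, 0, 0]]])

```text
time_s: 13.37
ee_pos: [0.5489, 0.0064, 0.2027]
tool_rot: [0.492, -0.492, 0.509, -0.508]
contact_force: [0.1, 0.9, -0.9]
width: 0.0599
```

```bash
python3 -c "
from h import *
plan([[.5875,-.035,.2]],0)
a=save('side','s10');b=save('top','t10')
cv2.imwrite('pics/d12.png',np.hstack([cv2.resize(a[140:300,220:380],(400,400),interpolation=3),cv2.resize(b[150:300,220:370],(400,400),interpolation=3)])[:,:,::-1])"
```

```text
t 13.37 tcp [0.5489 0.0064 0.2027] yaxis [-0.001  0.001 -1.   ] jaw ang -1.92 w 0.0599 F [ 0.1  0.9 -0.9] q7 -0.34
[ 0.5875 -0.035   0.2   ] -> [0.0401 0.0026 0.0399]
spin -1.92
```

View pics/d12.png

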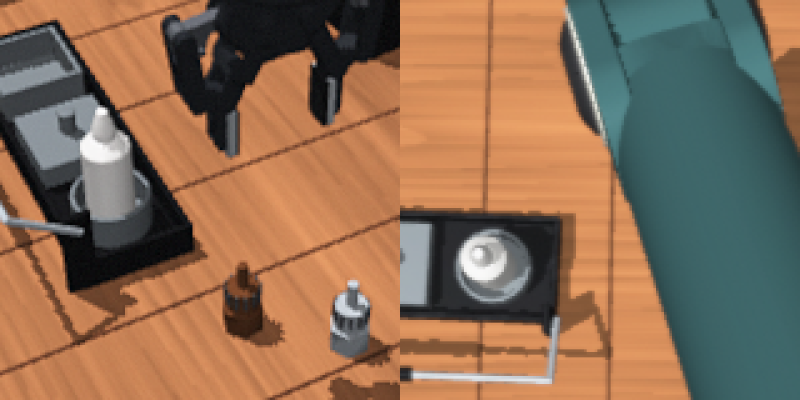

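Call:
servo_tool(moves=[[[-0.3, 0.02, 0.01, 0.02, 0], [-0.3, 0.04, 0.03, 0.04, 0], [-0.3, 0.04, 0.06, 0.04, 0], [-0.3, 0.04, 0.09, 0.04, 0], [-0.3, 0.04, 0.09, 0.04, 0], [-0.3, 0.04, 0.09, 0.04, 0]]])

```text
time_s: 13.97
ee_pos: [0.5866, -0.0338, 0.1119]
tool_rot: [0.492, -0.493, 0.509, -0.507]
contact_force: [0.8, 1.3, 0.3]
width: 0.0557
```

```bash
python3 -c "
from h import *
plan([[.5875,-.035,.047]])
a=save('side','s11')
cv2.imwrite('pics/d13.png',cv2.resize(a[180:300,290:410],(600,600),interpolation=3)[:,:,::-1])"
```

```text
t 13.97 tcp [ 0.5866 -0.0338  0.1119] yaxis [-0.003  0.001 -1.   ] jaw ang -1.78 w 0.0557 F [0.8 1.3 0.3] q7 -0.32
[ 0.5875 -0.035   0.047 ] -> [0.0012 0.0649 0.0011]
```

View pics/d13.png

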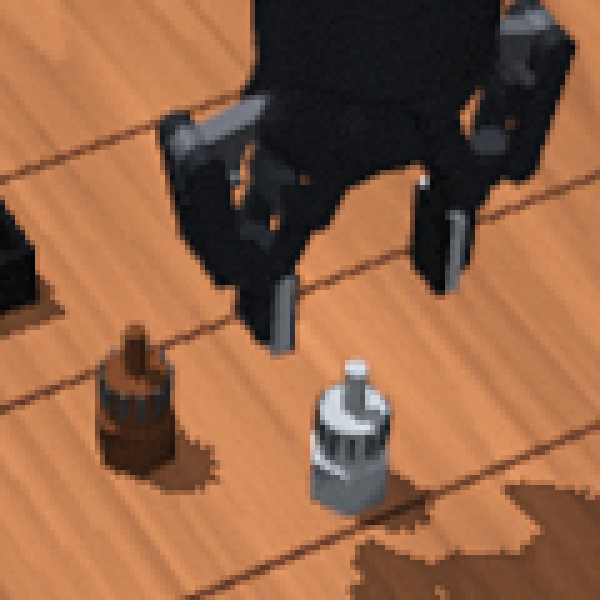

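Call:
servo_tool(moves=[[[-0.3, 0.001, 0.03, 0.001, 0], [-0.3, 0.001, 0.05, 0.001, 0], [-0.3, 0.001, 0.065, 0.001, 0], [-0.3, 0.001, 0.065, 0.001, 0], [0.2, 0.001, 0.065, 0.001, 0], [1, 0.001, 0.065, 0.001, 0], [1, 0.001, 0.065, 0.001, 0], [1, 0.001, 0.065, 0.001, 0], [1, 0.001, 0.065, 0.001, 0], [1, 0.001, 0.065, 0.001, 0]]])

```text
time_s: 14.85
ee_pos: [0.5904, -0.0362, 0.0503]
tool_rot: [-0.492, 0.491, -0.507, 0.509]
contact_force: [-0.8, -0.2, 5.5]
width: 0.0214
```

```bash
python3 -c "
from h import *
plan([])
a=save('side','s12')
cv2.imwrite('pics/d14.png',cv2.resize(a[180:300,290:410],(600,600),interpolation=3)[:,:,::-1])"
```

```text
t 14.85 tcp [ 0.5904 -0.0362  0.0503] yaxis [ 0.004 -0.    -1.   ] jaw ang -1.91 w 0.0214 F [-0.8 -0.2  5.5] q7 -0.37
```

View pics/d14.png

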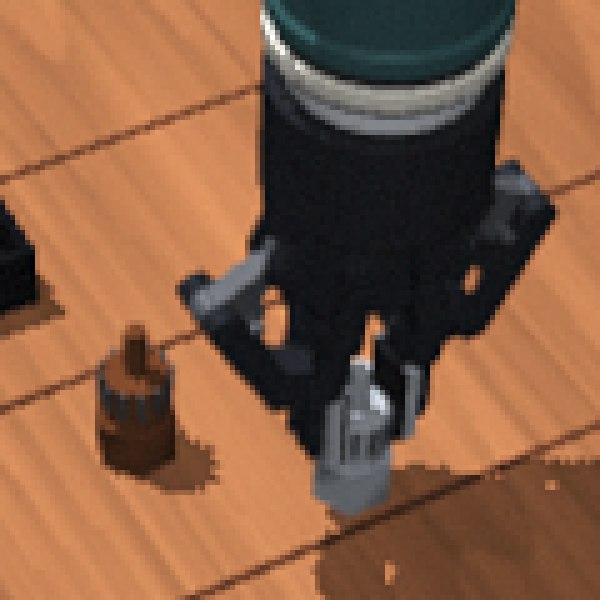

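Call:
servo_tool(moves=[[[1, 0, -0.03, 0, 0], [1, 0, -0.07, 0, 0], [1, 0, -0.11, 0, 0], [1, 0, -0.15, 0, 0], [1, 0, -0.17, 0, 0], [1, -0.04, -0.17, -0.01, 0], [1, -0.08, -0.17, -0.02, 0], [1, -0.12, -0.17, -0.03, 0], [1, -0.16, -0.17, -0.04, 0], [1, -0.2, -0.17, -0.05, 0], [1, -0.2, -0.17, -0.05, 0], [1, -0.2, -0.17, -0.05, 0]]])

```text
time_s: 15.9
ee_pos: [0.5447, 0.1687, 0.2193]
tool_rot: [-0.494, 0.492, -0.507, 0.507]
contact_force: [0.2, -1.2, -1.3]
width: 0.0216
```

```bash
python3 -c "
from h import *
plan([[.494,.333,.2]],-1.9)
a=save('side','s13')
cv2.imwrite('pics/d15.png',cv2.resize(a[100:250,190:340],(600,600),interpolation=3)[:,:,::-1])"
```

```text
t 15.9 tcp [0.5447 0.1687 0.2193] yaxis [ 0.002  0.001 -1.   ] jaw ang -1.54 w 0.0216 F [ 0.2 -1.2 -1.3] q7 -0.63
[0.494 0.333 0.2  ] -> [-0.1628  0.0194 -0.0551]
spin 0.36
```

View pics/d15.png

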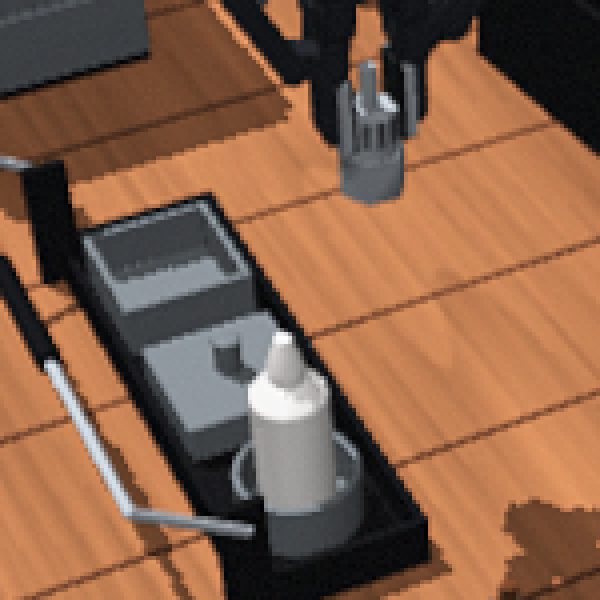

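```bash
python3 -c "
from h import *
print(unproj('side',(231.5,163.75),.036), unproj('top',(172.8,246.5),.036))"
```

```text
[[0.49627617 0.33418214 0.036     ]] [[0.49085615 0.33449748 0.036     ]]
```

Call:
servo_tool(moves=[[[1, -0.04, 0, -0.013, 0], [1, -0.08, 0, -0.026, 0], [1, -0.12, 0, -0.039, 0], [1, -0.15, 0, -0.05, 0], [1, -0.163, 0, -0.055, 0], [1, -0.163, 0.03, -0.055, 0], [1, -0.163, 0.06, -0.055, 0], [1, -0.163, 0.09, -0.055, 0], [1, -0.163, 0.11, -0.055, 0], [1, -0.163, 0.11, -0.055, 0], [1, -0.163, 0.11, -0.055, 0]]])

```text
time_s: 16.87
ee_pos: [0.4969, 0.328, 0.1074]
tool_rot: [-0.49, 0.492, -0.509, 0.509]
contact_force: [0.8, 0.8, 0.0]
width: 0.0216
```

```bash
python3 -c "
from h import *
plan([[.494,.333,.063]],-1.9)
a=save('side','s14')
cv2.imwrite('pics/d16.png',cv2.resize(a[80:230,180:330],(600,600),interpolation=3)[:,:,::-1])"
```

```text
t 16.87 tcp [0.4969 0.328  0.1074] yaxis [-0.001 -0.002 -1.   ] jaw ang -2.06 w 0.0216 F [0.8 0.8 0. ] q7 -1.02
[0.494 0.333 0.063] -> [-0.005   0.0443 -0.0031]
spin -0.16
```

View pics/d16.png

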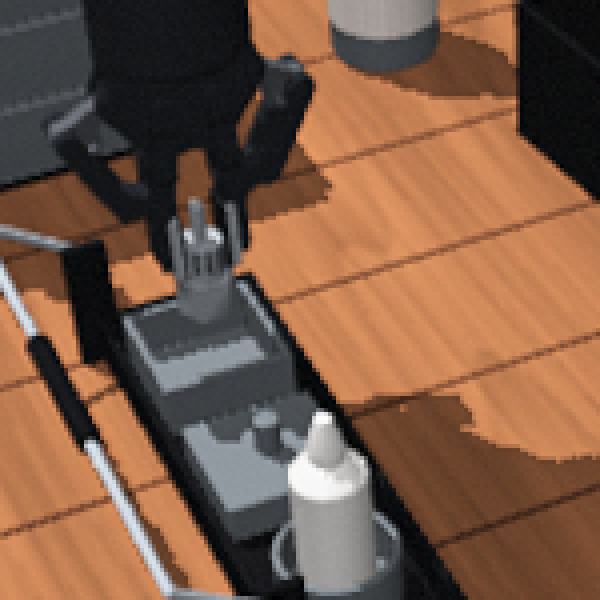

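Call:
servo_tool(moves=[[[1, -0.005, 0, -0.003, 0], [1, -0.005, 0.02, -0.003, 0], [1, -0.005, 0.035, -0.003, 0], [1, -0.005, 0.0445, -0.003, 0], [1, -0.005, 0.0445, -0.003, 0], [1, -0.005, 0.0445, -0.003, 0]]])

```text
time_s: 17.42
ee_pos: [0.4937, 0.3353, 0.0641]
tool_rot: [-0.492, 0.491, -0.508, 0.508]
contact_force: [-0.7, 0.2, -0.7]
width: 0.0217
```

```bash
python3 -c "
from h import *
plan([[.494,.333,.062]],-1.9)
a=save('side','s15')
cv2.imwrite('pics/d17.png',cv2.resize(a[100:220,180:300],(600,600),interpolation=3)[:,:,::-1])"
```

```text
t 17.42 tcp [0.4937 0.3353 0.0641] yaxis [ 0.001  0.001 -1.   ] jaw ang -1.93 w 0.0217 F [-0.7  0.2 -0.7] q7 -1.06
[0.494 0.333 0.062] -> [0.0023 0.0021 0.0004]
spin -0.03
```

View pics/d17.png

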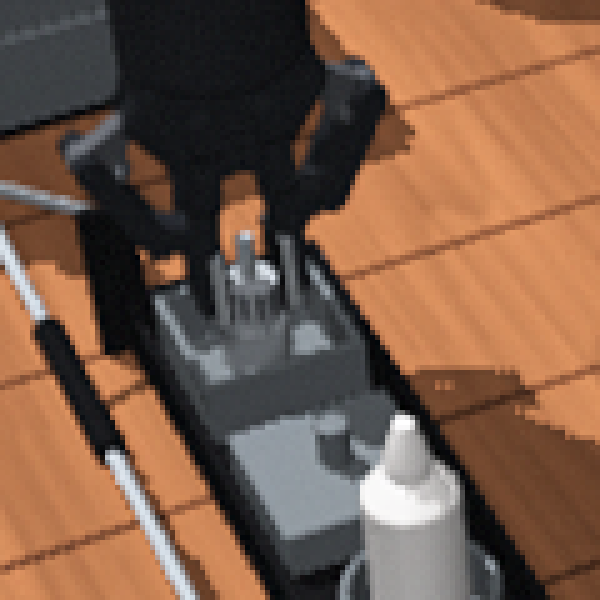

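Call:
servo_tool(moves=[[[1, 0, 0.0025, 0, 0], [1, 0, 0.0025, 0, 0], [0.3, 0, 0.0025, 0, 0], [0.25, 0, 0.0025, 0, 0], [0.25, 0, 0.0025, 0, 0], [0.25, 0, -0.02, 0, 0], [0.25, 0, -0.05, 0, 0], [0.2, 0, -0.09, 0, 0], [0, 0, -0.13, 0, 0], [-0.2, 0, -0.16, 0, 0], [-0.3, 0, -0.16, 0, 0], [-0.3, 0, -0.16, 0, 0]]])

```text
time_s: 18.47
ee_pos: [0.4942, 0.3355, 0.2255]
tool_rot: [-0.493, 0.49, -0.508, 0.509]
contact_force: [-0.2, -0.6, -0.8]
width: 0.0554
```

Call:
servo_tool(moves=[[[-0.3, 0.04, 0, 0, 0], [-0.3, 0.08, 0, 0, 0], [-0.3, 0.12, 0, 0, 0], [-0.3, 0.16, 0, 0, 0], [-0.3, 0.2, 0, 0, 0], [-0.3, 0.24, 0, 0, 0], [-0.3, 0.28, 0, 0, 0], [-0.3, 0.32, 0, 0, 0], [-0.3, 0.36, 0, 0, 0], [-0.3, 0.4, 0, 0, 0], [-0.3, 0.44, 0, 0, 0], [-0.3, 0.46, 0, 0, 0]]])

```text
time_s: 19.47
ee_pos: [0.476, -0.1302, 0.2216]
tool_rot: [0.489, -0.491, 0.51, -0.509]
contact_force: [0.6, 0.7, -0.2]
width: 0.0556
```

```bash
python3 -c "
from h import *
plan([[.473,-.334,.2]])
a=save('side','s16');b=save('top','t16')
cv2.imwrite('pics/d18.png',np.hstack([cv2.resize(a[110:270,190:350],(400,400),interpolation=3),cv2.resize(b[180:300,160:280],(400,400),interpolation=3)])[:,:,::-1])
cv2.imwrite('pics/d19.png',np.hstack([cv2.resize(a[410:480,365:435],(400,400),interpolation=3),cv2.resize(b[235:285,445:495],(400,400),interpolation=3)])[:,:,::-1])"
```

```text
t 19.47 tcp [ 0.476  -0.1302  0.2216] yaxis [-0.003 -0.001 -1.   ] jaw ang -2.27 w 0.0556 F [ 0.6  0.7 -0.2] q7 -0.0
[ 0.473 -0.334  0.2  ] -> [0.2037 0.0218 0.0052]
```

View pics/d18.png

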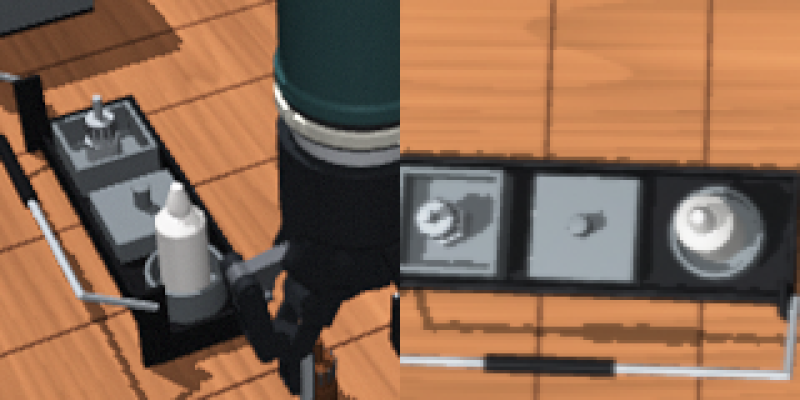

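View pics/d19.png

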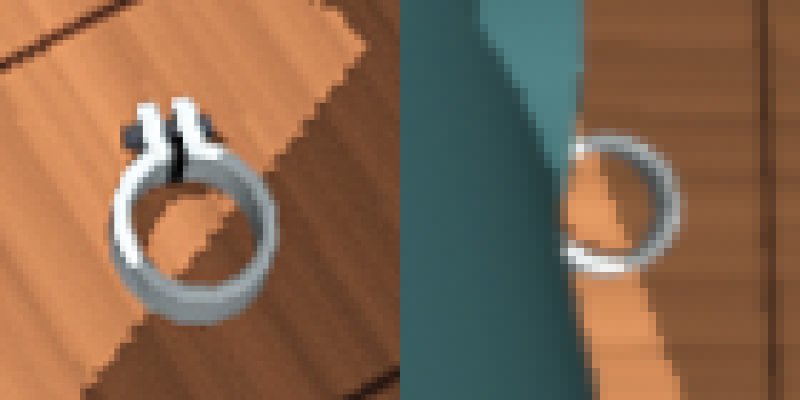

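```bash
python3 -c "
from h import *
print(unproj('side',(399,448.9),.015), unproj('top',(471.6,260.8),.015),unproj('top',(213.4+0,247.4),.048),unproj('side',(245,184.5),.048))
t=np.linspace(0,6.283,60)
for n,f in(('side','s16'),('top','top0')):
    a=cv2.imread(f'pics/{f}.png');o=(365,410) if n=='side' else (445,235);a=a[o[1]:o[1]+70,o[0]:o[0]+70]
    a=cv2.resize(a,(700,700),interpolation=3)[:600]
    for (x,y),c in(((.473,-.334),(0,255,0)),):
      for z in(0,.015):
        P=np.c_[x+.02*np.cos(t),y+.02*np.sin(t),0*t+z]
        cv2.polylines(a,[((proj(n,P)-o+.5)*10).astype(int).reshape(-1,1,2)],True,c,1)
    cv2.imwrite(f'pics/e_{n}.png',a)
"
```

```text
[[ 0.47332119 -0.33501698  0.015     ]] [[ 0.46932142 -0.33549991  0.015     ]] [[0.48863907 0.24185956 0.048     ]] [[0.49092724 0.24501805 0.048     ]]
```

View pics/e_side.png

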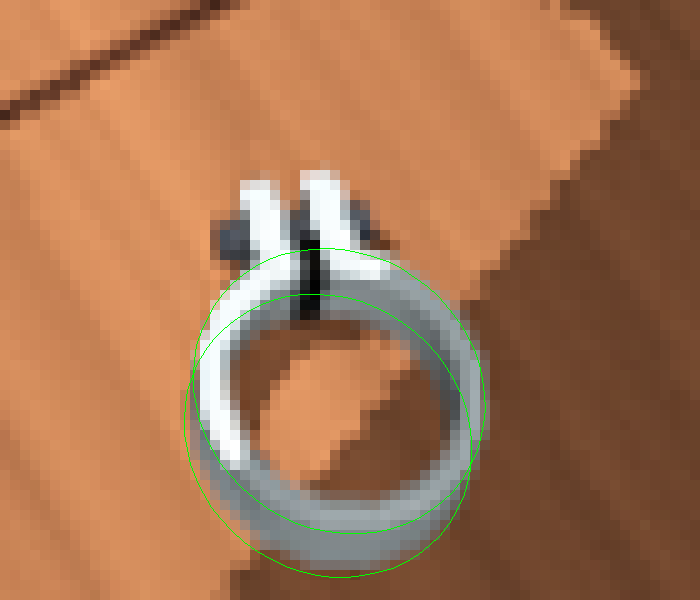

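View pics/e_top.png

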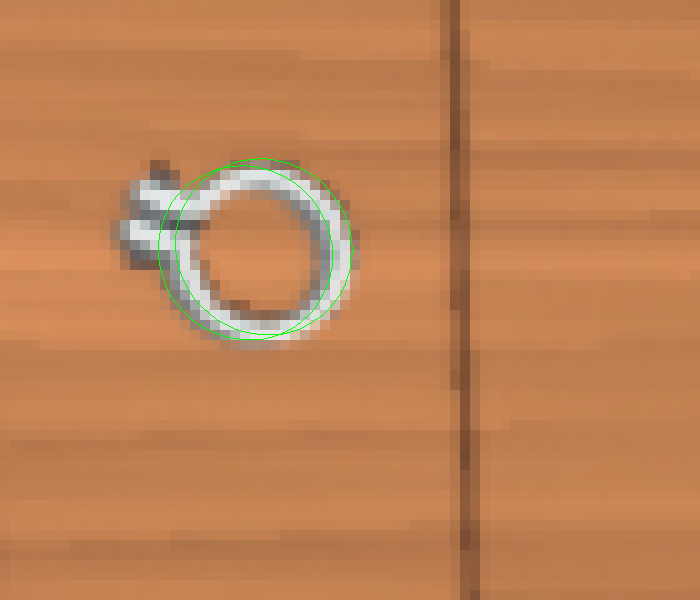

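Call:
servo_tool(moves=[[[-0.6, 0.04, 0, 0, 0], [-0.6, 0.08, 0, 0, 0], [-0.6, 0.12, 0, 0, 0], [-0.6, 0.16, 0.02, 0, 0], [-0.6, 0.2, 0.05, 0, 0], [-0.6, 0.204, 0.08, 0.004, 0], [-0.6, 0.204, 0.11, 0.004, 0], [-0.6, 0.204, 0.13, 0.004, 0], [-0.6, 0.204, 0.13, 0.004, 0], [-0.6, 0.204, 0.13, 0.004, 0]]])

```text
time_s: 20.4
ee_pos: [0.4746, -0.3268, 0.0916]
tool_rot: [0.492, -0.492, 0.509, -0.506]
contact_force: [0.1, -0.0, -0.6]
width: 0.0686
```

```bash
python3 -c "
from h import *
plan([[.472,-.334,.027]])
a=save('side','s17')
cv2.imwrite('pics/d20.png',cv2.resize(a[330:480,320:470],(600,600),interpolation=3)[:,:,::-1])"
```

```text
t 20.4 tcp [ 0.4746 -0.3268  0.0916] yaxis [-0.003  0.003 -1.   ] jaw ang -1.82 w 0.0686 F [ 0.1 -0.  -0.6] q7 0.28
[ 0.472 -0.334  0.027] -> [ 0.0074  0.0646 -0.0021]
```

View pics/d20.png

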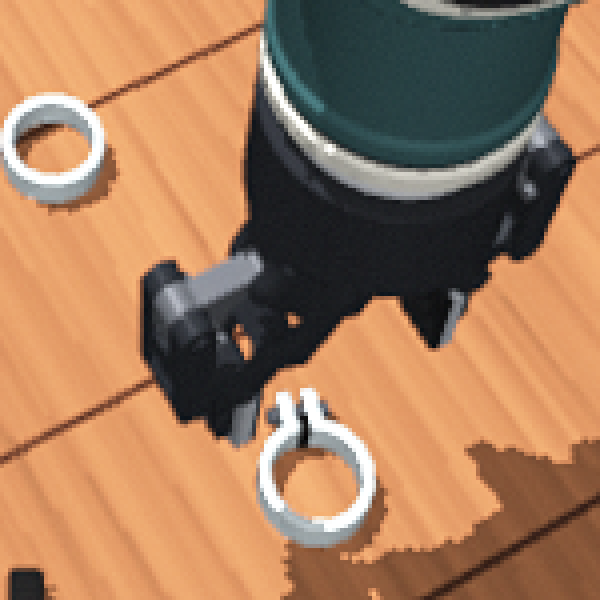

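Call:
servo_tool(moves=[[[-0.6, 0.007, 0.0, -0.002, 0], [-0.6, 0.007, 0.02, -0.002, 0], [-0.6, 0.007, 0.045, -0.002, 0], [-0.6, 0.007, 0.063, -0.002, 0], [-0.6, 0.007, 0.063, -0.002, 0], [-0.2, 0.007, 0.063, -0.002, 0], [0.2, 0.007, 0.063, -0.002, 0], [1, 0.007, 0.063, -0.002, 0], [1, 0.007, 0.063, -0.002, 0], [1, 0.007, 0.063, -0.002, 0], [1, 0.007, 0.063, -0.002, 0]]])

```text
time_s: 21.37
ee_pos: [0.4741, -0.3366, 0.0328]
tool_rot: [-0.492, 0.491, -0.507, 0.51]
contact_force: [-0.2, 1.0, 6.1]
width: 0.0365
```

```bash
python3 -c "
from h import *
plan([])
a=save('side','s18')
cv2.imwrite('pics/d21.png',cv2.resize(a[360:480,330:450],(600,600),interpolation=3)[:,:,::-1])"
```

```text
t 21.37 tcp [ 0.4741 -0.3366  0.0328] yaxis [ 0.003 -0.002 -1.   ] jaw ang -1.93 w 0.0365 F [-0.2  1.   6.1] q7 0.26
```

View pics/d21.png

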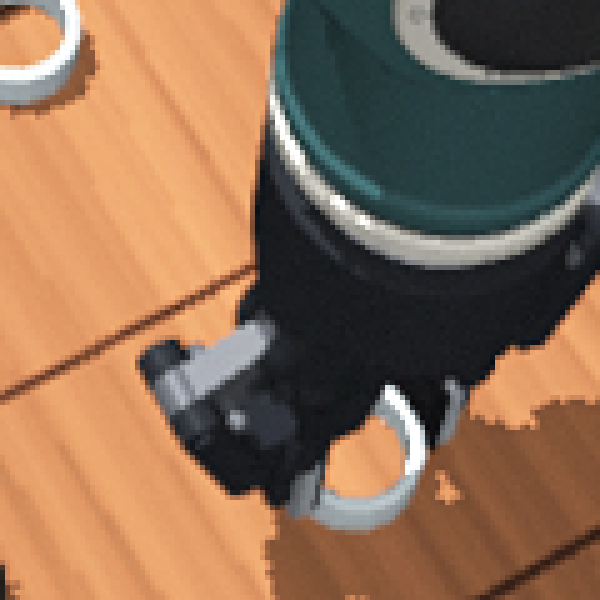

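Call:
servo_tool(moves=[[[0, 0, 0, 0, 0], [-0.1, 0, 0, 0, 0], [-0.1, -0.002, 0.005, 0, 0], [-0.1, -0.002, 0.005, 0, 0], [-0.1, -0.002, 0.005, 0, 0], [1, -0.002, 0.005, 0, 0], [1, -0.002, 0.005, 0, 0], [1, -0.002, 0.005, 0, 0], [1, -0.002, 0.005, 0, 0]]])

```text
time_s: 22.17
ee_pos: [0.4731, -0.3338, 0.0254]
tool_rot: [-0.492, 0.492, -0.508, 0.508]
contact_force: [0.5, 0.9, 2.4]
width: 0.0372
```

```bash
python3 -c "
from h import *
plan([])
a=save('side','s19')
cv2.imwrite('pics/d22.png',cv2.resize(a[380:480,350:450],(600,600),interpolation=3)[:,:,::-1])"
```

```text
t 22.17 tcp [ 0.4731 -0.3338  0.0254] yaxis [ 0. -0. -1.] jaw ang -1.92 w 0.0372 F [0.5 0.9 2.4] q7 0.25
```

View pics/d22.png

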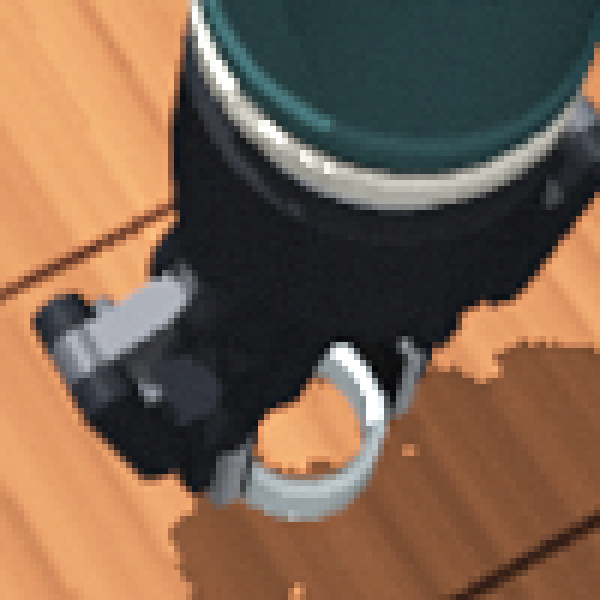

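Call:
servo_tool(moves=[[[1, 0, -0.03, 0, 0], [1, 0, -0.07, 0, 0], [1, 0, -0.11, 0, 0], [1, 0, -0.15, 0, 0], [1, 0, -0.18, 0, 0], [1, -0.04, -0.18, 0, 0], [1, -0.08, -0.18, 0, 0], [1, -0.12, -0.18, 0, 0], [1, -0.16, -0.18, 0, 0], [1, -0.2, -0.18, 0, 0], [1, -0.24, -0.18, 0, 0], [1, -0.28, -0.18, 0, 0]]])

```text
time_s: 23.22
ee_pos: [0.4817, -0.0523, 0.2052]
tool_rot: [-0.491, 0.492, -0.508, 0.509]
contact_force: [1.2, -0.1, 0.1]
width: 0.0373
```

```bash
python3 -c "
from h import *
plan([[.49,.2435,.2]],-1.9)
a=save('side','s20')
cv2.imwrite('pics/d23.png',cv2.resize(a[150:450,220:520],(600,600),interpolation=3)[:,:,::-1])"
```

```text
t 23.22 tcp [ 0.4817 -0.0523  0.2052] yaxis [-0. -0. -1.] jaw ang -1.95 w 0.0373 F [ 1.2 -0.1  0.1] q7 -0.18
[0.49   0.2435 0.2   ] -> [-0.2959  0.0051 -0.0018]
spin -0.05
```

View pics/d23.png

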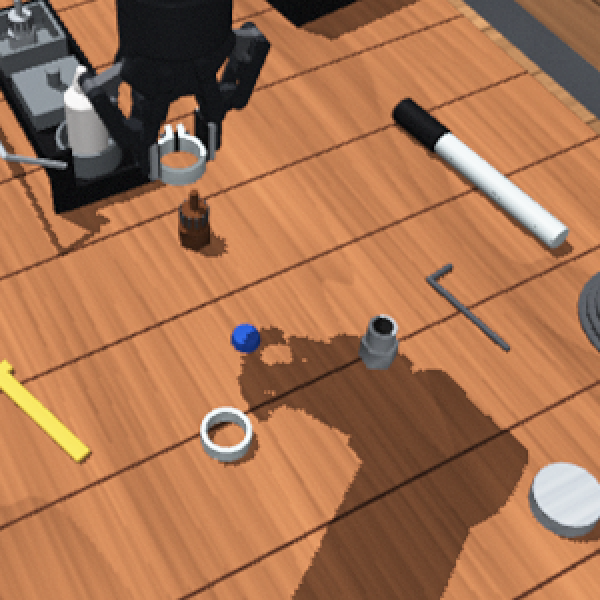

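Call:
servo_tool(moves=[[[1, -0.04, 0, 0, 0], [1, -0.08, 0, 0, 0], [1, -0.12, 0, 0, 0], [1, -0.16, 0, 0, 0], [1, -0.2, 0, -0.001, 0], [1, -0.24, 0, -0.001, 0], [1, -0.28, 0, -0.002, 0], [1, -0.296, 0.0, -0.002, 0], [1, -0.296, 0.04, -0.002, 0], [1, -0.296, 0.08, -0.002, 0], [1, -0.296, 0.115, -0.002, 0], [1, -0.296, 0.115, -0.002, 0]]])

```text
time_s: 24.27
ee_pos: [0.4861, 0.2391, 0.0837]
tool_rot: [0.487, -0.496, 0.51, -0.507]
contact_force: [-0.6, -0.6, -1.3]
width: 0.0375
```

Call:
servo_tool(moves=[[[1, 0, 0, 0, 0], [1, 0, 0, 0, 0], [1, 0, 0, 0, 0]]])

```text
time_s: 24.52
ee_pos: [0.4918, 0.2427, 0.0927]
tool_rot: [-0.493, 0.49, -0.508, 0.509]
contact_force: [-0.1, -0.1, 0.0]
width: 0.0371
```

```bash
python3 -c "
from h import *
plan([[.49,.2435,.0545]],-1.9)
a=save('side','s21')
cv2.imwrite('pics/d24.png',cv2.resize(a[130:230,200:300],(600,600),interpolation=3)[:,:,::-1])"
```

```text
t 24.52 tcp [0.4918 0.2427 0.0927] yaxis [ 0.004  0.002 -1.   ] jaw ang -1.94 w 0.0371 F [-0.1 -0.1  0. ] q7 -0.91
[0.49   0.2435 0.0545] -> [-0.0006  0.0382 -0.002 ]
spin -0.04
```

View pics/d24.png

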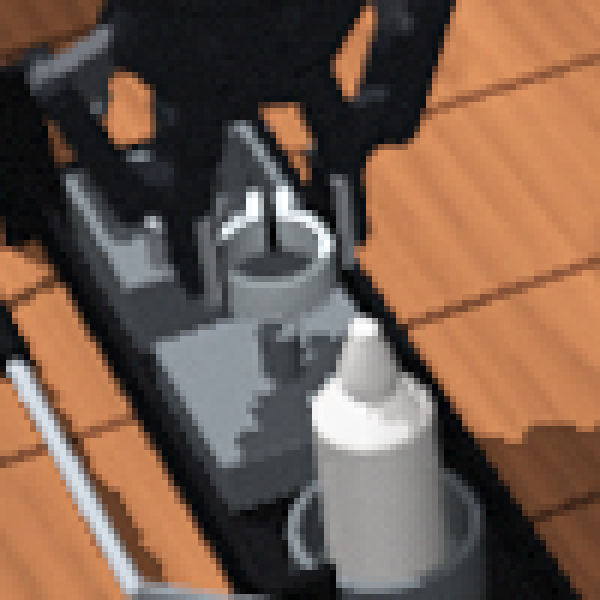

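Call:
servo_tool(moves=[[[1, 0, 0.006, -0.002, 0], [1, 0, 0.016, -0.002, 0], [1, 0, 0.016, -0.002, 0], [1, 0, 0.016, -0.002, 0]]])

```text
time_s: 24.9
ee_pos: [0.4878, 0.2417, 0.0737]
tool_rot: [0.491, -0.492, 0.508, -0.508]
contact_force: [0.1, 0.2, -0.8]
width: 0.0369
```

```bash
python3 -c "
from h import *
plan([[.49,.2435,.0545]],-1.9)
a=save('side','s22')
a=cv2.resize(a[130:230,200:300],(600,600),interpolation=3)[:,:,::-1].copy()
s=ctrl.get_state()['ee_pos'];t=np.linspace(0,6.283,60)
for x,y,r,z,c in((s[0],s[1],.02,s[2]-.0104,(0,255,0)),(.49,.2435,.007,.048,(0,0,255))):
    P=np.c_[x+r*np.cos(t),y+r*np.sin(t),0*t+z]
    cv2.polylines(a,[((proj('side',P)-[200,130]+.5)*6).astype(int).reshape(-1,1,2)],True,c,1)
cv2.imwrite('pics/d25.png',a)"
```

```text
t 24.9 tcp [0.4878 0.2417 0.0737] yaxis [-0.001 -0.001 -1.   ] jaw ang -1.92 w 0.0369 F [ 0.1  0.2 -0.8] q7 -0.93
[0.49   0.2435 0.0545] -> [-0.0019  0.0192  0.0022]
spin -0.02
```

View pics/d25.png

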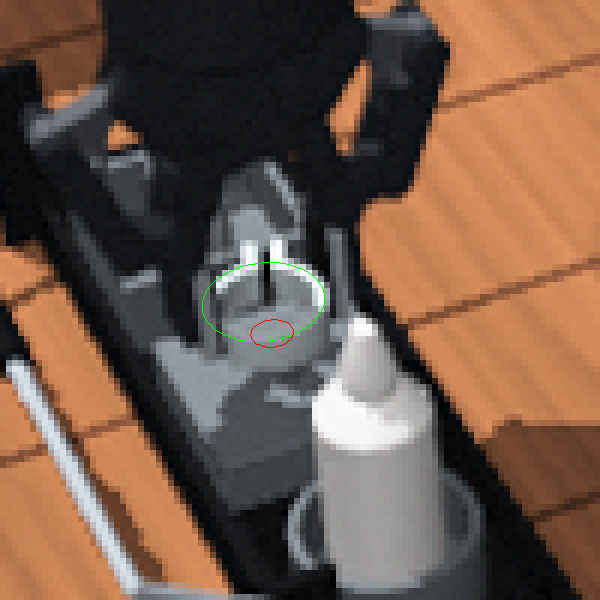

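Call:
servo_tool(moves=[[[1, -0.002, 0.0, 0.002, 0], [1, -0.002, 0.006, 0.002, 0], [1, -0.002, 0.012, 0.002, 0], [1, -0.002, 0.018, 0.002, 0], [1, -0.002, 0.018, 0.002, 0], [1, -0.002, 0.018, 0.002, 0]]])

```text
time_s: 25.45
ee_pos: [0.4898, 0.2438, 0.0555]
tool_rot: [0.491, -0.492, 0.508, -0.508]
contact_force: [1.4, 0.2, -1.2]
width: 0.0369
```

```bash
python3 -c "
from h import *
plan([[.49,.2435,.0545]],-1.9)
a=save('side','s23')
cv2.imwrite('pics/d26.png',cv2.resize(a[130:230,200:300],(600,600),interpolation=3)[:,:,::-1])"
```

```text
t 25.45 tcp [0.4898 0.2438 0.0555] yaxis [-0.001 -0.001 -1.   ] jaw ang -1.92 w 0.0369 F [ 1.4  0.2 -1.2] q7 -0.95
[0.49   0.2435 0.0545] -> [0.0003 0.001  0.0002]
spin -0.02
```

View pics/d26.png

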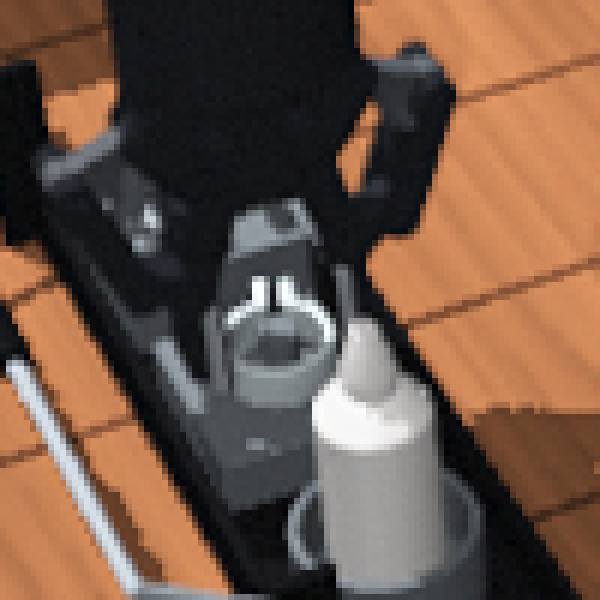

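Call:
servo_tool(moves=[[[1, 0, 0.0015, 0, 0], [1, 0, 0.0015, 0, 0], [0.2, 0, 0.0015, 0, 0], [-0.1, 0, 0.0015, 0, 0], [-0.1, 0, 0.0015, 0, 0], [-0.1, 0, -0.02, 0, 0], [-0.1, 0, -0.05, 0, 0], [-0.1, 0, -0.09, 0, 0], [-0.1, 0, -0.13, 0, 0], [-0.1, 0, -0.17, 0, 0], [-0.1, 0, -0.17, 0, 0]]])

```text
time_s: 26.42
ee_pos: [0.4937, 0.2466, 0.2343]
tool_rot: [-0.496, 0.487, -0.507, 0.51]
contact_force: [0.2, 0.5, 0.0]
width: 0.0466
```

Call:
servo_tool(moves=[[[-0.1, 0.04, 0, 0, 0], [-0.1, 0.08, 0, 0, 0], [-0.1, 0.12, 0, 0, 0], [-0.1, 0.16, 0, 0, 0], [-0.1, 0.2, 0, 0, 0], [-0.1, 0.24, 0, 0, 0], [-0.1, 0.28, 0, 0, 0], [-0.1, 0.32, 0, 0, 0], [-0.1, 0.36, 0, 0, 0], [-0.1, 0.4, 0, 0, 0], [-0.1, 0.4, 0, 0, 0], [-0.1, 0.4, 0, 0, 0]]])

```text
time_s: 27.42
ee_pos: [0.4763, -0.1585, 0.226]
tool_rot: [-0.49, 0.49, -0.51, 0.51]
contact_force: [0.6, 1.2, 0.1]
width: 0.047
```

```bash
python3 -c "
from h import *
import fit
plan([])
a=save('side','s24');b=save('top','t24')
def draw(im,n,o,k,L):
    t=np.linspace(0,6.283,60)
    for x,y,r,z,c in L:
        P=np.c_[x+r*np.cos(t),y+r*np.sin(t),0*t+z]
        cv2.polylines(im,[((proj(n,P)-o+.5)*k).astype(int).reshape(-1,1,2)],True,c,1)
A=cv2.resize(a[120:240,180:300],(400,400),interpolation=3)[:,:,::-1];B=cv2.resize(b[200:300,130:290],(640,400),interpolation=3)[:,:,::-1].copy()
cv2.imwrite('pics/f1.png',cv2.resize(A,(600,600),interpolation=3));cv2.imwrite('pics/f2.png',B)
print('rings',{z:unproj('top',(0,0),z)[0].tolist() for z in()})
"
```

```text
t 27.42 tcp [ 0.4763 -0.1585  0.226 ] yaxis [-0. -0. -1.] jaw ang -2.25 w 0.047 F [0.6 1.2 0.1] q7 0.06
rings {}
```

View pics/f1.png

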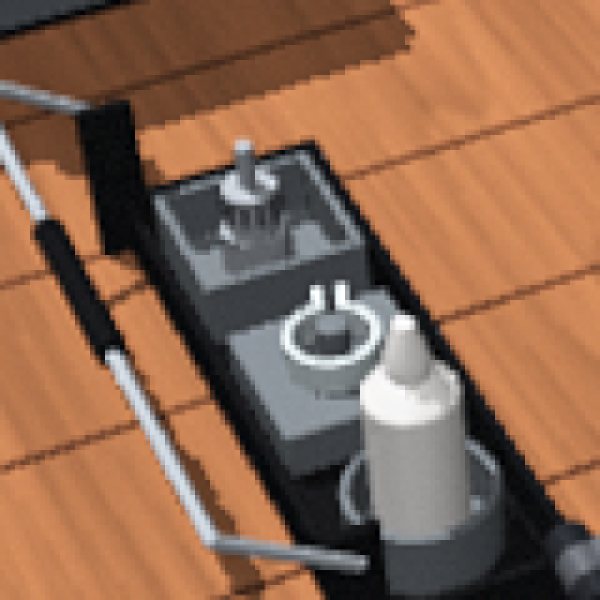

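View pics/f2.png

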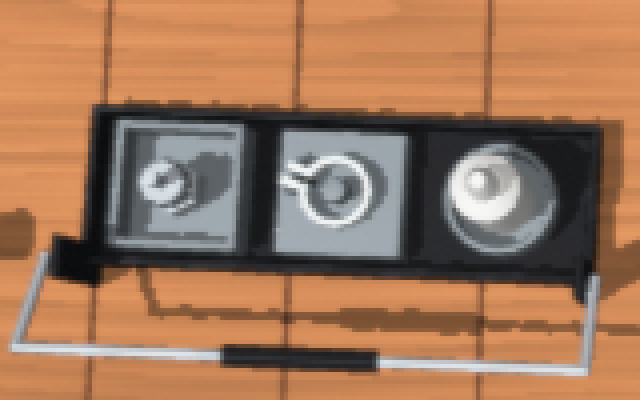

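View pics/t24.png

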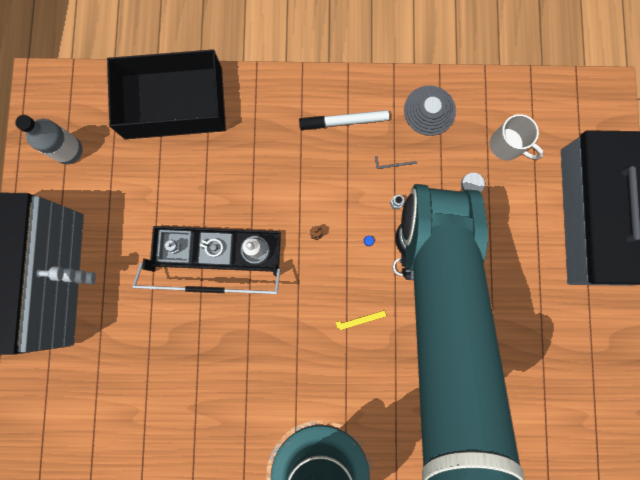

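```bash
python3 -c "
from h import *
import fit
from scipy.optimize import brentq
print('ring',unproj('top',(214,247.5),.043),'post',unproj('top',(213.4,247.4),.048))
print('bottle',unproj('top',(250.2,245.6),.115),'well',unproj('top',(255.3,249.7),.036))
print('pin',unproj('top',(130+155/4,200+180/4),.072))
for q in(1.9,2.1,2.3,2.5,2.6):
    P=fit.pts([.4904,.2428,3.108,q]);m=(P[4]+P[5])/2;print(q,proj('top',m),proj('side',m))
print('spacer side',unproj('side',(220+226/2,150+434/2),.0075))
for n in('plain_socket','spacer_ring'):print(n,[(np.round(r['box'],1).tolist(),round(r['score'],2)) for r in search_frame('side',n)[:2]])
"
```

```text
ring [[0.48899815 0.24156545 0.043     ]] post [[0.48863907 0.24185956 0.048     ]]
bottle [[0.48580068 0.15193339 0.115     ]] well [[0.48603882 0.15118295 0.036     ]]
pin [[0.48990427 0.33309878 0.072     ]]
1.9 [[203.18956009 273.63943284]] [[208.49923937 164.39967212]]
2.1 [[203.3222166  279.11295718]] [[203.26190669 168.16825334]]
2.3 [[203.72165464 284.0084836 ]] [[198.8364958  172.62101534]]
2.5 [[204.36568539 288.11337365]] [[195.4169424  177.55317598]]
2.6 [[204.76928797 289.81545045]] [[194.13059917 180.1291082 ]]
spacer side [[ 0.45758066 -0.17652992  0.0075    ]]
plain_socket [([407.3, 323.2, 19.6, 28.9], 0.92)]
spacer_ring [([332.6, 367.8, 22.5, 30.1], 0.61)]
```

```bash
python3 -c "
from h import *
print(ctrl.finish_job())"
```

```text
the job is handed in; nothing more can be done
None
```

The job is handed in at about 27 s: I swung the bail right back first, then packed the tray with the bottle, the lockring tool and the clamp. I have no verdict, because handing in reports none.

What the last camera checks showed:

| Item | Result | Limit |
|---|---|---|
| Bail | about 2.5 rad, near the end stop | above 1.9 rad |
| Bottle, from the well's centre | about 1 mm, looks upright | 12 mm |
| Clamp, from the post's centre | about 1 mm, looks flat | 13 mm |
| Lockring tool, from the bin's centre | about 2 mm, looks upright | 26 mm |
| Plain socket and spacer ring | same side-camera boxes as at the start, to within 3 pixels | 20 mm |

The gripper ended at 0.226 m height, clear of everything, and I left the brown tool alone.

- **Camera disagreement:** the top and side cameras differed by about 3–6 mm in x, so I used averages. That fits the stated calibration error and is well inside the limits.
- **Clamp grasp:** the first grip sat too high on the ring, so I released it and gripped again lower before lifting.
- **Resting heights:** I did not measure these; I judged them from the pictures and the heights at release.

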